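# Load coat pegs into hook-on dip holders and hang them in the finishing tub

## Task

Get the finishing station ready: first stand every turned wooden coat peg upright, foot down, in the cup of a dip holder of its own while the holders still stand on the table, and only when all pegs are loaded hang each loaded holder by its bent lip over a long rim of the steel tub, with the peg hanging inside the tub. Also stand both amber jars upright on the cork board, which may be done at any time. There may be fewer pegs than holders (a spare holder does not matter); leave the other wooden parts and the black frame alone.

Things in the scene. Friction and masses are not known exactly. Their poses are not given: they have to be found in the camera images.
- tub: open steel dip tub, empty, fixed. Outside 320 (its x) x 142 (its y) x 130 mm high, walls 6 mm thick, floor 6 mm. Origin: centre of its underside, on the table. Its two long rims run along its x, wall mid-thickness at y = -68 and +68 mm, top at z = 130 mm. One rim has room for three holders 100 mm apart.
- board: flat cork jar board, fixed, 140 (its x) x 200 (its y) mm, 10 mm thick. Origin: centre of its underside; top at z = 10 mm.
- holder1_tab (a point): aluminium hook-on dip holder 1, loose, 160 g, 62 mm wide (y), upright on the table at the start; x from back plate to cup, z up. This point: centre of its blue grip tab (10 mm thick in x, 34 wide in y, 32 high), 125 mm above the underside. From it in x: lip to -16 mm, back plate (4 mm thick) rear face +8 mm, floor and cup end +95 mm.
- holder1_cup (a point): holder 1: centre of the floor of its square open-topped cup (inside 55 x 55 mm, walls 31 mm above this floor), 4 mm above the holder's underside; 63 mm in +x from and 121 mm below the tab point. Same axes.
- holder1_hook (a point): holder 1: ceiling centre of the downward-open slot under its bent lip (this rests on the rim); 105 mm above the underside, 1 mm in +x of the tab centre. Slot 14 mm wide in x (back plate on the +x side, lip on the -x side); the lip hangs 22 mm down, its lower half flared outwards. Hung on a rim it sags up to 0.1 rad. Same axes.
- holder2_tab (a point): aluminium hook-on dip holder 2, loose, 160 g, 62 mm wide (y), upright on the table at the start; x from back plate to cup, z up. This point: centre of its blue grip tab (10 mm thick in x, 34 wide in y, 32 high), 125 mm above the underside. From it in x: lip to -16 mm, back plate (4 mm thick) rear face +8 mm, floor and cup end +95 mm.
- holder2_cup (a point): holder 2: centre of the floor of its square open-topped cup (inside 55 x 55 mm, walls 31 mm above this floor), 4 mm above the holder's underside; 63 mm in +x from and 121 mm below the tab point. Same axes.
- holder2_hook (a point): holder 2: ceiling centre of the downward-open slot under its bent lip (this rests on the rim); 105 mm above the underside, 1 mm in +x of the tab centre. Slot 14 mm wide in x (back plate on the +x side, lip on the -x side); the lip hangs 22 mm down, its lower half flared outwards. Hung on a rim it sags up to 0.1 rad. Same axes.
- holder3_tab (a point): aluminium hook-on dip holder 3, loose, 160 g, 62 mm wide (y), upright on the table at the start; x from back plate to cup, z up. This point: centre of its blue grip tab (10 mm thick in x, 34 wide in y, 32 high), 125 mm above the underside. From it in x: lip to -16 mm, back plate (4 mm thick) rear face +8 mm, floor and cup end +95 mm.
- holder3_cup (a point): holder 3: centre of the floor of its square open-topped cup (inside 55 x 55 mm, walls 31 mm above this floor), 4 mm above the holder's underside; 63 mm in +x from and 121 mm below the tab point. Same axes.
- holder3_hook (a point): holder 3: ceiling centre of the downward-open slot under its bent lip (this rests on the rim); 105 mm above the underside, 1 mm in +x of the tab centre. Slot 14 mm wide in x (back plate on the +x side, lip on the -x side); the lip hangs 22 mm down, its lower half flared outwards. Hung on a rim it sags up to 0.1 rad. Same axes.
- peg1_mid (a point): turned wooden coat peg 1, loose, about 110 g, may be absent; upright on its foot. 95 mm high: round foot 49 mm in diameter, 22 mm high, a small cone to 28 mm, then a plain stem 20 mm in diameter. This point: on the axis, half-way up (47.5 mm above its underside); z up the stem. Seated in a cup its top is 99 mm above the holder's underside.
- peg2_mid (a point): turned wooden coat peg 2, loose, about 110 g, may be absent; upright on its foot. 95 mm high: round foot 49 mm in diameter, 22 mm high, a small cone to 28 mm, then a plain stem 20 mm in diameter. This point: on the axis, half-way up (47.5 mm above its underside); z up the stem. Seated in a cup its top is 99 mm above the holder's underside.
- peg3_mid (a point): turned wooden coat peg 3, loose, about 110 g, may be absent; upright on its foot. 95 mm high: round foot 49 mm in diameter, 22 mm high, a small cone to 28 mm, then a plain stem 20 mm in diameter. This point: on the axis, half-way up (47.5 mm above its underside); z up the stem. Seated in a cup its top is 99 mm above the holder's underside.
- jar1_mid (a point): closed amber glass finish jar with a black cap, loose, about 300 g, upright; 62 mm in diameter, 75 mm high. This point: on the axis, half-way up (37.5 mm above its underside).
- jar2_mid (a point): closed amber glass finish jar with a white cap, loose, about 300 g, upright; 62 mm in diameter, 75 mm high. This point: on the axis, half-way up (37.5 mm above its underside).
- wheel1: wooden wheel 60 mm wide, 22 mm high; bystander, loose, not to be disturbed. Origin: centre of its underside.
- wheel2: wooden wheel 60 mm wide, 22 mm high; bystander, loose, not to be disturbed. Origin: centre of its underside.
- blank1: flat wooden blank about 170 mm long, 10 mm high; bystander, loose, not to be disturbed. Origin: centre of its underside.
- blank2: flat wooden blank about 170 mm long, 10 mm high; bystander, loose, not to be disturbed. Origin: centre of its underside.
- blank3: flat wooden blank about 150 mm long, 10 mm high; bystander, loose, not to be disturbed. Origin: centre of its underside.
- frame: black square frame 80 mm, 30 mm high; bystander, loose, not to be disturbed. Origin: centre of its underside.

How it is judged (in metres and radians):
On the way, in this order (a step that is already met when the one before it is completed fails the run):
1. every peg stands in the cup of a holder that stands upright on the table (((x of peg1_mid in the frame of holder1_cup between -0.009 and 0.009 m and y of peg1_mid in the frame of holder1_cup between -0.009 and 0.009 m and z of peg1_mid in the frame of holder1_cup between 0.04 and 0.053 m and angle between the z axis of peg1_mid and the z axis of holder1_cup, either way round below 0.15 rad and height (world z) of holder1_cup below 0.015 m and angle between holder1_cup's own z axis and vertical below 0.1 rad) or (x of peg1_mid in the frame of holder2_cup between -0.009 and 0.009 m and y of peg1_mid in the frame of holder2_cup between -0.009 and 0.009 m and z of peg1_mid in the frame of holder2_cup between 0.04 and 0.053 m and angle between the z axis of peg1_mid and the z axis of holder2_cup, either way round below 0.15 rad and height (world z) of holder2_cup below 0.015 m and angle between holder2_cup's own z axis and vertical below 0.1 rad) or (x of peg1_mid in the frame of holder3_cup between -0.009 and 0.009 m and y of peg1_mid in the frame of holder3_cup between -0.009 and 0.009 m and z of peg1_mid in the frame of holder3_cup between 0.04 and 0.053 m and angle between the z axis of peg1_mid and the z axis of holder3_cup, either way round below 0.15 rad and height (world z) of holder3_cup below 0.015 m and angle between holder3_cup's own z axis and vertical below 0.1 rad)) and ((x of peg2_mid in the frame of holder1_cup between -0.009 and 0.009 m and y of peg2_mid in the frame of holder1_cup between -0.009 and 0.009 m and z of peg2_mid in the frame of holder1_cup between 0.04 and 0.053 m and angle between the z axis of peg2_mid and the z axis of holder1_cup, either way round below 0.15 rad and height (world z) of holder1_cup below 0.015 m and angle between holder1_cup's own z axis and vertical below 0.1 rad) or (x of peg2_mid in the frame of holder2_cup between -0.009 and 0.009 m and y of peg2_mid in the frame of holder2_cup between -0.009 and 0.009 m and z of peg2_mid in the frame of holder2_cup between 0.04 and 0.053 m and angle between the z axis of peg2_mid and the z axis of holder2_cup, either way round below 0.15 rad and height (world z) of holder2_cup below 0.015 m and angle between holder2_cup's own z axis and vertical below 0.1 rad) or (x of peg2_mid in the frame of holder3_cup between -0.009 and 0.009 m and y of peg2_mid in the frame of holder3_cup between -0.009 and 0.009 m and z of peg2_mid in the frame of holder3_cup between 0.04 and 0.053 m and angle between the z axis of peg2_mid and the z axis of holder3_cup, either way round below 0.15 rad and height (world z) of holder3_cup below 0.015 m and angle between holder3_cup's own z axis and vertical below 0.1 rad)) and ((x of peg3_mid in the frame of holder1_cup between -0.009 and 0.009 m and y of peg3_mid in the frame of holder1_cup between -0.009 and 0.009 m and z of peg3_mid in the frame of holder1_cup between 0.04 and 0.053 m and angle between the z axis of peg3_mid and the z axis of holder1_cup, either way round below 0.15 rad and height (world z) of holder1_cup below 0.015 m and angle between holder1_cup's own z axis and vertical below 0.1 rad) or (x of peg3_mid in the frame of holder2_cup between -0.009 and 0.009 m and y of peg3_mid in the frame of holder2_cup between -0.009 and 0.009 m and z of peg3_mid in the frame of holder2_cup between 0.04 and 0.053 m and angle between the z axis of peg3_mid and the z axis of holder2_cup, either way round below 0.15 rad and height (world z) of holder2_cup below 0.015 m and angle between holder2_cup's own z axis and vertical below 0.1 rad) or (x of peg3_mid in the frame of holder3_cup between -0.009 and 0.009 m and y of peg3_mid in the frame of holder3_cup between -0.009 and 0.009 m and z of peg3_mid in the frame of holder3_cup between 0.04 and 0.053 m and angle between the z axis of peg3_mid and the z axis of holder3_cup, either way round below 0.15 rad and height (world z) of holder3_cup below 0.015 m and angle between holder3_cup's own z axis and vertical below 0.1 rad))), for 0.2 s.
2. every peg sits in a holder that hangs by its lip over a long rim, inside the tub (((x of peg1_mid in the frame of holder1_cup between -0.009 and 0.009 m and y of peg1_mid in the frame of holder1_cup between -0.009 and 0.009 m and z of peg1_mid in the frame of holder1_cup between 0.04 and 0.053 m and angle between the z axis of peg1_mid and the z axis of holder1_cup, either way round below 0.15 rad and z of holder1_hook in the frame of tub between 0.124 and 0.136 m and x of holder1_hook in the frame of tub between -0.15 and 0.15 m and y of holder1_cup in the frame of tub between -0.05 and 0.05 m and angle between holder1_hook's own z axis and vertical below 0.17 rad and (y of holder1_hook in the frame of tub between -0.078 and -0.058 m or y of holder1_hook in the frame of tub between 0.058 and 0.078 m)) or (x of peg1_mid in the frame of holder2_cup between -0.009 and 0.009 m and y of peg1_mid in the frame of holder2_cup between -0.009 and 0.009 m and z of peg1_mid in the frame of holder2_cup between 0.04 and 0.053 m and angle between the z axis of peg1_mid and the z axis of holder2_cup, either way round below 0.15 rad and z of holder2_hook in the frame of tub between 0.124 and 0.136 m and x of holder2_hook in the frame of tub between -0.15 and 0.15 m and y of holder2_cup in the frame of tub between -0.05 and 0.05 m and angle between holder2_hook's own z axis and vertical below 0.17 rad and (y of holder2_hook in the frame of tub between -0.078 and -0.058 m or y of holder2_hook in the frame of tub between 0.058 and 0.078 m)) or (x of peg1_mid in the frame of holder3_cup between -0.009 and 0.009 m and y of peg1_mid in the frame of holder3_cup between -0.009 and 0.009 m and z of peg1_mid in the frame of holder3_cup between 0.04 and 0.053 m and angle between the z axis of peg1_mid and the z axis of holder3_cup, either way round below 0.15 rad and z of holder3_hook in the frame of tub between 0.124 and 0.136 m and x of holder3_hook in the frame of tub between -0.15 and 0.15 m and y of holder3_cup in the frame of tub between -0.05 and 0.05 m and angle between holder3_hook's own z axis and vertical below 0.17 rad and (y of holder3_hook in the frame of tub between -0.078 and -0.058 m or y of holder3_hook in the frame of tub between 0.058 and 0.078 m))) and ((x of peg2_mid in the frame of holder1_cup between -0.009 and 0.009 m and y of peg2_mid in the frame of holder1_cup between -0.009 and 0.009 m and z of peg2_mid in the frame of holder1_cup between 0.04 and 0.053 m and angle between the z axis of peg2_mid and the z axis of holder1_cup, either way round below 0.15 rad and z of holder1_hook in the frame of tub between 0.124 and 0.136 m and x of holder1_hook in the frame of tub between -0.15 and 0.15 m and y of holder1_cup in the frame of tub between -0.05 and 0.05 m and angle between holder1_hook's own z axis and vertical below 0.17 rad and (y of holder1_hook in the frame of tub between -0.078 and -0.058 m or y of holder1_hook in the frame of tub between 0.058 and 0.078 m)) or (x of peg2_mid in the frame of holder2_cup between -0.009 and 0.009 m and y of peg2_mid in the frame of holder2_cup between -0.009 and 0.009 m and z of peg2_mid in the frame of holder2_cup between 0.04 and 0.053 m and angle between the z axis of peg2_mid and the z axis of holder2_cup, either way round below 0.15 rad and z of holder2_hook in the frame of tub between 0.124 and 0.136 m and x of holder2_hook in the frame of tub between -0.15 and 0.15 m and y of holder2_cup in the frame of tub between -0.05 and 0.05 m and angle between holder2_hook's own z axis and vertical below 0.17 rad and (y of holder2_hook in the frame of tub between -0.078 and -0.058 m or y of holder2_hook in the frame of tub between 0.058 and 0.078 m)) or (x of peg2_mid in the frame of holder3_cup between -0.009 and 0.009 m and y of peg2_mid in the frame of holder3_cup between -0.009 and 0.009 m and z of peg2_mid in the frame of holder3_cup between 0.04 and 0.053 m and angle between the z axis of peg2_mid and the z axis of holder3_cup, either way round below 0.15 rad and z of holder3_hook in the frame of tub between 0.124 and 0.136 m and x of holder3_hook in the frame of tub between -0.15 and 0.15 m and y of holder3_cup in the frame of tub between -0.05 and 0.05 m and angle between holder3_hook's own z axis and vertical below 0.17 rad and (y of holder3_hook in the frame of tub between -0.078 and -0.058 m or y of holder3_hook in the frame of tub between 0.058 and 0.078 m))) and ((x of peg3_mid in the frame of holder1_cup between -0.009 and 0.009 m and y of peg3_mid in the frame of holder1_cup between -0.009 and 0.009 m and z of peg3_mid in the frame of holder1_cup between 0.04 and 0.053 m and angle between the z axis of peg3_mid and the z axis of holder1_cup, either way round below 0.15 rad and z of holder1_hook in the frame of tub between 0.124 and 0.136 m and x of holder1_hook in the frame of tub between -0.15 and 0.15 m and y of holder1_cup in the frame of tub between -0.05 and 0.05 m and angle between holder1_hook's own z axis and vertical below 0.17 rad and (y of holder1_hook in the frame of tub between -0.078 and -0.058 m or y of holder1_hook in the frame of tub between 0.058 and 0.078 m)) or (x of peg3_mid in the frame of holder2_cup between -0.009 and 0.009 m and y of peg3_mid in the frame of holder2_cup between -0.009 and 0.009 m and z of peg3_mid in the frame of holder2_cup between 0.04 and 0.053 m and angle between the z axis of peg3_mid and the z axis of holder2_cup, either way round below 0.15 rad and z of holder2_hook in the frame of tub between 0.124 and 0.136 m and x of holder2_hook in the frame of tub between -0.15 and 0.15 m and y of holder2_cup in the frame of tub between -0.05 and 0.05 m and angle between holder2_hook's own z axis and vertical below 0.17 rad and (y of holder2_hook in the frame of tub between -0.078 and -0.058 m or y of holder2_hook in the frame of tub between 0.058 and 0.078 m)) or (x of peg3_mid in the frame of holder3_cup between -0.009 and 0.009 m and y of peg3_mid in the frame of holder3_cup between -0.009 and 0.009 m and z of peg3_mid in the frame of holder3_cup between 0.04 and 0.053 m and angle between the z axis of peg3_mid and the z axis of holder3_cup, either way round below 0.15 rad and z of holder3_hook in the frame of tub between 0.124 and 0.136 m and x of holder3_hook in the frame of tub between -0.15 and 0.15 m and y of holder3_cup in the frame of tub between -0.05 and 0.05 m and angle between holder3_hook's own z axis and vertical below 0.17 rad and (y of holder3_hook in the frame of tub between -0.078 and -0.058 m or y of holder3_hook in the frame of tub between 0.058 and 0.078 m)))), for 0.2 s.
At the end, for the whole second after the job is handed in: Every peg stands in a cup (9 mm of centre, foot on its floor, 0.15 rad), its holder hangs inside the tub by the lip over a long rim (slot ceiling within 6 mm of the rim top, 10 mm of mid-wall, upright to 0.17 rad); both jars stand upright (0.12 rad) on the board, axes over it (all of step 2 and x of jar1_mid in the frame of board between -0.068 and 0.068 m and y of jar1_mid in the frame of board between -0.098 and 0.098 m and z of jar1_mid in the frame of board between 0.042 and 0.054 m and angle between each of jar1_mid, jar2_mid's own z axis and vertical below 0.12 rad and x of jar2_mid in the frame of board between -0.068 and 0.068 m and y of jar2_mid in the frame of board between -0.098 and 0.098 m and z of jar2_mid in the frame of board between 0.042 and 0.054 m); the robot touches nothing.
It fails at once if a bystander is moved by more than 30 mm (distance of any of wheel1, wheel2, blank1, blank2, blank3, frame from where it was at the start of the episode above 0.03 m).
Of peg1, peg2, peg3 only 2 to 3 are there at a start; the rules pass over those that are not, and their reading is None.
At some moment in a run one of jar1, jar2 may be knocked a few centimetres aside while the robot is not near it.
It also fails if it takes over 210 s, if anything falls off the work surface, if the arm or the gripper's body presses on something with over 40 N, if the wrist force passes 120 N, or if a joint passes its speed limit or range.

## Robot

A 6-joint arm with a two-finger parallel gripper is mounted at the origin on the work surface. World frame = base frame: x ahead of the robot, y to its left, z up, the work surface at z = 0. Lengths are in mm, angles in rad, forces in N, time in s.
With the tool pointing down it reaches from about 275 to 1000 mm from the base axis. Payload 8.4 kg.
Tool frame: the origin (TCP) lies on the mounting face of the last link; the fingertips stand 173 mm ahead of it and the grasp point (between the pads) lies 155 mm ahead of it; z points along the fingers, y is the direction in which the jaws open and shut (so a half turn about z gives the same grasp; the last joint's range is limited). The gripper opens to 85 mm and grips with 20 to 120 N. Pads are 22 mm wide; open, the fingers measure 114 mm over their backs; the gripper's body (76 mm by 85 mm) begins 54 mm behind the grasp point. The pads swing forward as they close: fully open they stand 13 mm farther back than shut.
Start: joints at [-1.256, 0.353, 1.633, -0, 1.155, -0.002], TCP at [194.704, -593.902, 404.681] pointing down, gripper open.
Joint ranges: [-2.63, 2.63], [-0.92, 2.1], [0.06, 2.66], [-1.3, 4.44], [0, 2.69], [-3.02, 3.02]. Speed limits (rad/s): [2.22, 2.22, 2.79, 3.14, 3.14, 3.14].

## Interface

Orientations are given as [roll, pitch, yaw] about the fixed x, y, z axes, in that order (R = Rz(yaw) Ry(pitch) Rx(roll)).
In Python, from rig import readout, imaging, ticket gives the robot as it stands.
- The arm moves only by the tool step_arm, never from a script. Its argument "deltas" is a list of rows, each an object with "translation": the shift along the tool's x, y, z in cm, a list of three; "rot": the turn, a rotation vector about the tool's x, y, z in rad, a list of three. In form: [{"translation": [x, y, z], "rot": [rx, ry, rz]}, ...]. A call has 1 to 8 rows; each row is the pose to reach, as a shift and turn from the pose commanded when the call began, along the tool's axes at that moment; what a row does not reach only later rows make up. A row lasts 1/8 s, in which the tool goes at most 62.5 mm and 10.7 degrees, less where a joint would pass 70% of its speed; a pose out of reach is approached as far as the arm can. A call with a gripper value outside its range is refused whole. "grip" is the closure in counts, from 0 (fully open) to 255 (shut), set as the call begins (left out, the last holds). The fingers move at their own pace and stop on an object; "squeeze" is the grip in N (left out, the last holds). Time passes only in rows, so rows that repeat a pose let the fingers close. It gives the time, the measured TCP pose, the force and the opening at its end, in the units of the state.
- readout.sense(): the state, without advancing time (a new reading comes with each control period).
- imaging.grab_frame(name): name is "scene" or "top" or "wrist"; returns a dict with "image" (480x640x3 uint8, red, green, blue), "camera_matrix" (3x3 intrinsics, pixels), "world_to_cam" (4x4, takes a point from world to camera coordinates). Camera axes: x right, y up, looking along -z (the intrinsics and any distortion apply to the point x, -y, -z); pixel columns grow to the right and rows downward; lengths in mm; the calibration is good to about 2 mm. A picture is of the moment at which its call begins. There is no depth.
- ticket.sign_off(): hands the job in, once; it reports no verdict.
The state is a dict: "clock": time; "qpos": joint angles; "qvel": joint speeds; "joint_efforts": joint torques, N m; "eef_pos": TCP position; "tcp_rot": TCP orientation; "contact_force": force on the tool from outside, world axes, zero at the start; "wrist_torque": the same for the moment, N m; "opening": opening from 0.0 (shut) to 1.0 (fully open).
Only numpy, scipy, OpenCV 4.12 (cv2) and the standard library are available. Lean on these libraries where they do the work, as an engineer would, in place of code of your own. Each camera call takes 0.05 s, during which the arm holds its last target.

## Working session

There is one attempt and no reset: what is moved stays moved. The work goes in short steps, Python scripts to look and compute and a tool call to move; the robot and the scene stay as the last step left them, time stands still between calls to the robot, and variables do not carry over. Pictures are saved under pics/ and viewed, and the job is handed in when it is done.

Besides the shell and the picture viewer there is one more tool, called after "Call:" as a command line: name --argument value ..., lists and objects as JSON in quotes. step_arm: Moves the arm, as the interface text tells. Its arguments: {"type":"object","properties":{"deltas":{"type":"array","items":{"type":"object","properties":{"translation":{"type":"array","items":{"type":"number"}},"rot":{"type":"array","items":{"type":"number"}}}}},"grip":{"type":"number"},"squeeze":{"type":"number"}},"required":["deltas"]}

```bash
mkdir -p pics; ls; cat > h.py <<'E'
import numpy as np, cv2
from rig import readout, imaging, ticket
def grab(name,fn=None):
    f=imaging.grab_frame(name)
    if fn: cv2.imwrite('pics/'+fn,f['image'][:,:,::-1])
    return f
def ray(f,uv):
    K=np.array(f['camera_matrix']);T=np.array(f['world_to_cam'])
    d=np.linalg.solve(K,[uv[0],uv[1],1.]);d=np.array([d[0],-d[1],-d[2]])
    R=T[:3,:3];return -R.T@T[:3,3],R.T@d
def onz(f,uv,z):
    c,d=ray(f,uv);return c+d*(z-c[2])/d[2]
def proj(f,p):
    K=np.array(f['camera_matrix']);T=np.array(f['world_to_cam'])
    q=T[:3,:3]@np.array(p,float)+T[:3,3];q=K@[q[0],-q[1],-q[2]];return q[:2]/q[2]
E
python3 - <<'E'
from h import *
print(readout.sense())
for n in('scene','top','wrist'):
    f=grab(n,n+'0.png');print(n,f.keys(),np.round(f['camera_matrix'],1).tolist(),np.round(f['world_to_cam'],3).tolist())
E
```

```text
pics
{'clock': 0.0, 'qpos': array([-1.25643665e+00,  3.53653334e-01,  1.63416572e+00, -4.47601579e-06,
        1.15519985e+00, -2.38966088e-03]), 'qvel': array([-0.00022887, -0.00138671,  0.00164081, -0.00032415, -0.00080412,
       -0.00126342]), 'joint_efforts': array([ 4.81414336e-04, -6.05252051e+01, -3.42062688e+01, -3.81515815e-05,
        9.43918945e-03,  1.37088122e-06]), 'eef_pos': array([ 194.60333932, -593.67045332,  403.94475406]), 'tcp_rot': array([-3.14016639e+00,  6.84141199e-07,  3.16751150e-01]), 'contact_force': array([-0.58264991, -0.43119725,  1.13710467]), 'wrist_torque': array([-0.03839639,  0.02370019, -0.01452726]), 'opening': 1.0013419317887935}
scene dict_keys(['image', 'camera_matrix', 'world_to_cam']) [[586.5, 0.0, 330.7], [0.0, 586.5, 232.0], [0.0, 0.0, 1.0]] [[-0.364, 0.931, 0.001, 301.427], [-0.796, -0.312, 0.518, 364.254], [0.483, 0.188, 0.856, -1552.502], [0.0, 0.0, 0.0, 1.0]]
top dict_keys(['image', 'camera_matrix', 'world_to_cam']) [[550.9, 0.0, 314.8], [0.0, 550.9, 227.0], [0.0, 0.0, 1.0]] [[-0.157, -0.988, -0.006, -33.724], [0.966, -0.155, 0.208, -590.114], [-0.206, 0.027, 0.978, -1196.487], [0.0, 0.0, 0.0, 1.0]]
wrist dict_keys(['image', 'camera_matrix', 'world_to_cam']) [[337.7, 0.0, 320.7], [0.0, 337.7, 237.2], [0.0, 0.0, 1.0]] [[0.312, -0.95, -0.003, -623.273], [0.909, 0.299, -0.289, 37.258], [0.275, 0.088, 0.957, -381.083], [0.0, 0.0, 0.0, 1.0]]
```

View pics/scene0.png

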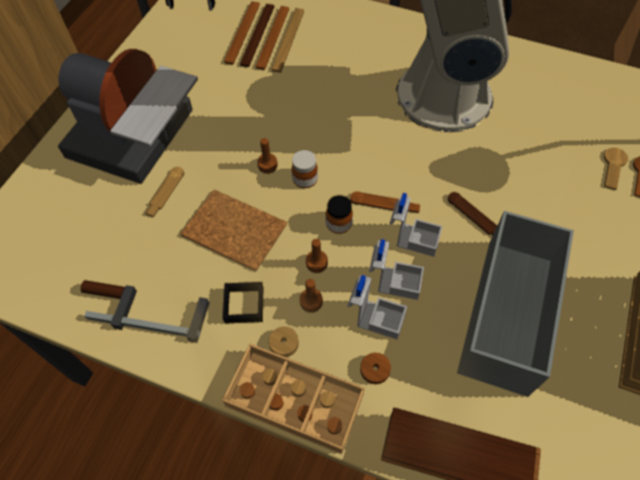

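View pics/top0.png

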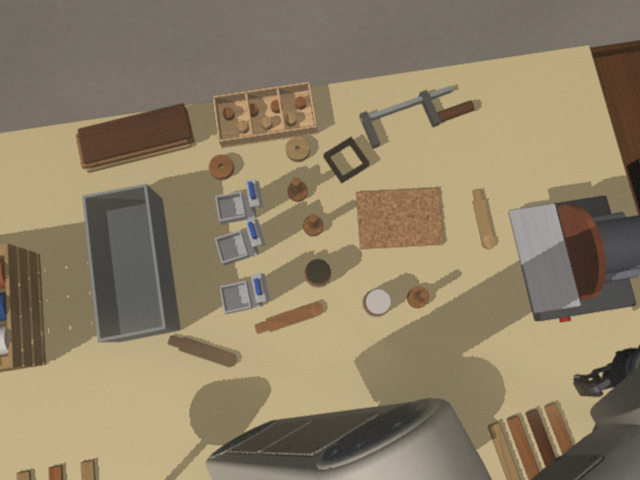

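View pics/wrist0.png

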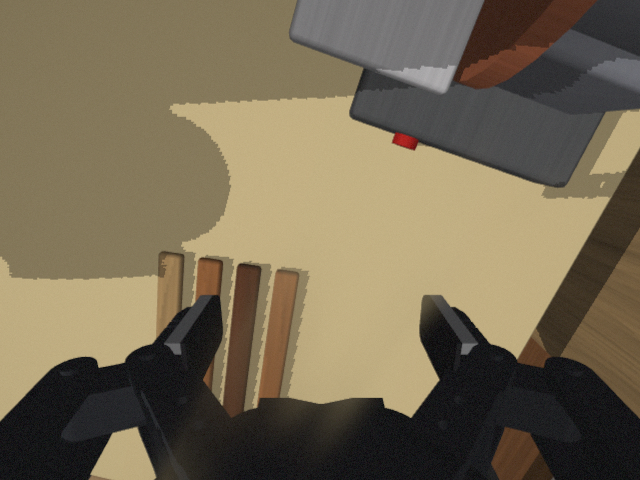

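Both views show three pegs, three holders in a row with blue tabs (scene (402,207), (381,254), (361,290)), the tub, the board and both jars. I'll zoom in for measuring.

```bash
python3 - <<'E'
from h import *
t=cv2.imread('pics/top0.png');s=cv2.imread('pics/scene0.png')
cv2.imwrite('pics/tz.png',cv2.resize(t[140:340,205:450],None,fx=3.2,fy=3,interpolation=2)[:600,:800])
cv2.imwrite('pics/sz.png',cv2.resize(s[130:340,240:450],None,fx=2.8,fy=2.8,interpolation=2))
for n,i in(('top',t),('scene',s)):
    h=cv2.cvtColor(i,cv2.COLOR_BGR2HSV)
    m=cv2.inRange(h,(105,150,60),(128,255,255))
    k,l,st,c=cv2.connectedComponentsWithStats(m)
    print(n,[(st[j].tolist(),c[j].round(1).tolist()) for j in range(1,k) if st[j,4]>20])
E
```

```text
top []
scene [([400, 194, 6, 14, 49], [402.6, 200.4]), ([378, 240, 7, 16, 59], [381.0, 247.5]), ([357, 276, 8, 20, 83], [360.7, 284.4])]
```

View pics/tz.png

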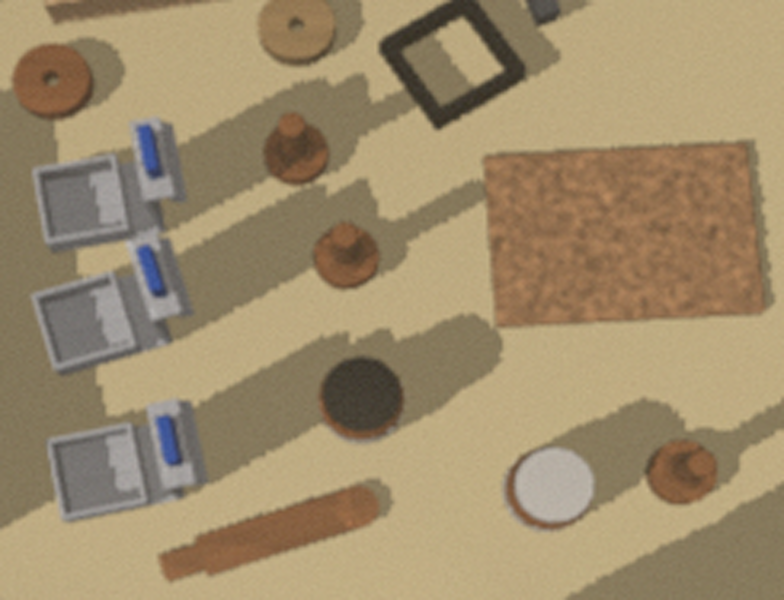

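View pics/sz.png

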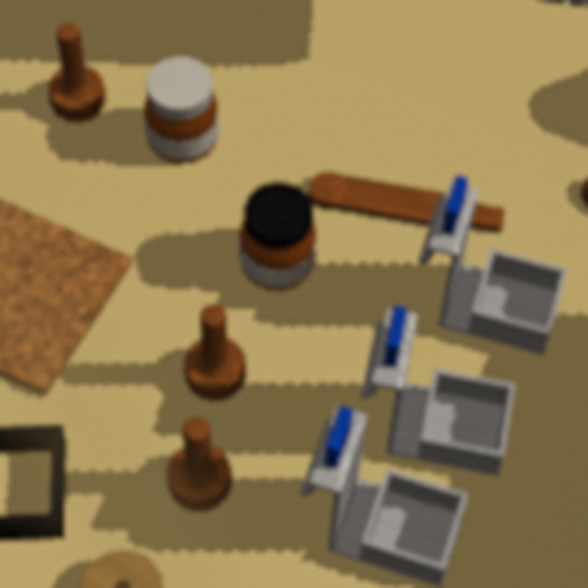

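```bash
python3 - <<'E'
from h import *
f=grab('top');g=grab('scene')
print('camtop',ray(f,(0,0))[0],'scene',ray(g,(0,0))[0])
T=lambda u,v:(205+u/3.2,140+v/3)
S=lambda u,v:(240+u/2.8,130+v/2.8)
def P(n,u,v,z): print(n,np.round(onz(f,T(u,v),z)[:2],1))
def Q(n,u,v,z): print('   s',n,np.round(onz(g,S(u,v),z)[:2],1))
P('pegA top',292,124,95);Q('pegA',197,428,95)
P('pegB top',346,234,95);Q('pegB',213,317,95)
P('pegC top',702,461,95);Q('pegC',69,34,95)
P('jarBlk',362,397,75);Q('b',279,213,75)
P('jarWh',553,486,75);Q('w',181,85,75)
# tab tops z=141; cup rim corners z=35
for n,c,s in(('H1',(149,150),None),('H2',(152,270),None),('H3',(169,440),None)):P(n+'tab',*c,141)
Q('H1tab',344,412,141);Q('H2tab',399,312,141);Q('H3tab',460,182,141)
for n,cs in(('H1',((34,166),(117,155),(130,233),(52,247))),('H2',((34,294),(115,274),(138,345),(58,368))),('H3',((50,438),(134,424),(147,500),(66,518)))):
    p=np.array([onz(f,T(*c),35)[:2] for c in cs]);print(n,p.round(0).tolist(),p.mean(0).round(1),[round(float(np.linalg.norm(p[i]-p[i-1])),1) for i in range(4)])
for n,cs in(('H1',((387,470),(467,492),(440,580),(357,545))),('H2',((434,372),(514,380),(498,470),(420,452))),('H3',((492,253),(563,270),(548,350),(472,325)))):
    p=np.array([onz(g,S(*c),35)[:2] for c in cs]);print(' s',n,p.round(0).tolist(),p.mean(0).round(1))
for n,c in(('board',((357,193),(440,187),(442,246),(361,248))),):
    p=np.array([onz(f,q,10)[:2] for q in c]);print(n,p.round(0).tolist(),p.mean(0))
c=((85,195),(147,186),(178,331),(104,340));p=np.array([onz(f,q,130)[:2] for q in c]);print('tub',p.round(0).tolist(),p.mean(0))
c=((502,214),(571,234),(545,389),(463,370));p=np.array([onz(g,q,130)[:2] for q in c]);print('tub s',p.round(0).tolist(),p.mean(0))
for n,c in(('wheelA',(221,167)),('wheelB',(297,149)),('blank end',(322,308)),('blank end2',(258,327)),('frame',(346,160)),('blank2',(171,340)),('blank2b',(234,360)),('bl3',(478,192)),('bl3b',(488,246))):print(n,onz(f,c,15)[:2].round(0))
E
```

```text
camtop [ 317.92125496  -91.91961637 1292.83800726] scene [1149.14012348  124.4235587  1139.20891795]
pegA top [ 681.4 -100.4]
   s pegA [684.3 -99.3]
pegB top [ 591.2 -124.8]
   s pegB [ 596.3 -122.9]
pegC top [ 387.2 -336.4]
   s pegC [ 391.2 -333.5]
jarBlk [ 471.8 -117. ]
   s b [ 480.3 -115. ]
jarWh [ 386.5 -236. ]
   s w [ 392.1 -234.5]
H1tab [663.4  -1.4]
H2tab [575.2   8.4]
H3tab [453.6  13.6]
   s H1tab [657.2  -1.1]
   s H2tab [569.1   8.3]
   s H3tab [447.2  14.5]
H1 [[696.0, 93.0], [695.0, 31.0], [631.0, 30.0], [629.0, 88.0]] [662.5  60.2] [67.3, 61.8, 64.2, 57.9]
H2 [[594.0, 105.0], [600.0, 45.0], [542.0, 36.0], [533.0, 95.0]] [567.3  70. ] [61.1, 60.6, 58.7, 59.9]
H3 [[481.0, 107.0], [482.0, 46.0], [424.0, 45.0], [419.0, 103.0]] [451.5  75.4] [61.8, 60.7, 58.5, 58.5]
 s H1 [[638.0, 31.0], [634.0, 91.0], [705.0, 94.0], [702.0, 30.0]] [669.8  61.6]
 s H2 [[548.0, 38.0], [532.0, 97.0], [609.0, 107.0], [616.0, 49.0]] [576.1  72.7]
 s H3 [[429.0, 47.0], [424.0, 104.0], [498.0, 113.0], [498.0, 52.0]] [462.1  79.4]
board [[655.0, -241.0], [638.0, -442.0], [496.0, -417.0], [521.0, -227.0]] [ 577.42047187 -331.83486262]
tub [[713.0, 361.0], [712.0, 225.0], [390.0, 191.0], [396.0, 345.0]] [552.69968528 280.52498522]
tub s [[412.0, 214.0], [408.0, 354.0], [740.0, 364.0], [759.0, 223.0]] [579.85138029 288.98850021]
wheelA [770.  74.]
wheelB [ 787. -115.]
blank end [ 397. -114.]
blank end2 [377.  37.]
frame [ 740. -229.]
blank2 [379. 237.]
blank2b [313. 101.]
bl3 [ 610. -528.]
bl3b [ 478. -522.]
```

The scene shows three pegs and three holders, with each cup facing world +y towards the tub. Next I'll survey with the wrist camera at yaw 0.

```bash
cat >> h.py <<'E'
from scipy.spatial.transform import Rotation as Ro
def Rt(rpy): return Ro.from_euler('xyz',rpy).as_matrix()
def go(x,y,z,yaw,base=None):
    """TCP target (mm, world), tool down; prints delta row in tool frame (cm, rad)"""
    s=readout.sense(); R=Rt(s['tcp_rot']); p=s['eef_pos']
    d=R.T@(np.array([x,y,z])-p)/10
    Rg=Rt([np.pi,0,yaw]); r=Ro.from_matrix(R.T@Rg).as_rotvec()
    n=max(np.linalg.norm(d)/6.25,np.linalg.norm(r)/.187)
    print('T',d.round(2).tolist(),'rot',r.round(4).tolist(),'rows>=%.1f'%n)
E
python3 - <<'E'
from h import *
f=grab('wrist');c,d=ray(f,(320,240));s=readout.sense();R=Rt(s['tcp_rot']);print(c,R.T@(c-s['eef_pos']),R.T@d)
go(470,0,470,0)
E
```

```text
[ 265.31001194 -570.10190229  374.25538045] [74.50772093 -0.53192664 30.16877212] [-0.2964648  -0.00346249  0.95507554]
T [44.66, -47.86, -6.53] rot [-0.0005, 0.0001, 0.3168] rows>=10.5
```

Call:
step_arm --deltas '[{"translation":[58.3,-41.2,-6.6],"rot":[0,0,0.317]},{"translation":[58.3,-41.2,-6.6],"rot":[0,0,0.317]},{"translation":[58.3,-41.2,-6.6],"rot":[0,0,0.317]},{"translation":[58.3,-41.2,-6.6],"rot":[0,0,0.317]},{"translation":[58.3,-41.2,-6.6],"rot":[0,0,0.317]},{"translation":[58.3,-41.2,-6.6],"rot":[0,0,0.317]},{"translation":[58.3,-41.2,-6.6],"rot":[0,0,0.317]},{"translation":[58.3,-41.2,-6.6],"rot":[0,0,0.317]}]' --grip 0 --squeeze 60

```text
clock: 1.3
eef_pos: [492.4, -192.4, 451.1]
tcp_rot: [3.141, -0.001, -0.0]
contact_force: [1.0, -0.5, 0.6]
opening: 0.998
```

```bash
python3 - <<'E'
from h import *
go(620,-20,470,0)
E
```

```text
T [12.75, -17.24, -1.88] rot [0.0004, -0.0005, -0.0002] rows>=3.4
```

Call:
step_arm --deltas '[{"translation":[12.7,-17.2,-1.9],"rot":[0,0,0]},{"translation":[12.7,-17.2,-1.9],"rot":[0,0,0]},{"translation":[12.7,-17.2,-1.9],"rot":[0,0,0]},{"translation":[12.7,-17.2,-1.9],"rot":[0,0,0]},{"translation":[12.7,-17.2,-1.9],"rot":[0,0,0]}]'

```text
clock: 1.92
eef_pos: [619.2, -21.1, 469.4]
tcp_rot: [3.141, 0.0, 0.002]
contact_force: [-0.2, -0.7, -0.3]
opening: 0.996
```

```bash
python3 - <<'E'
from h import *
grab('wrist','w1.png');print(readout.sense()['eef_pos'])
E
```

```text
[618.46986877 -22.18166962 469.27969465]
```

View pics/w1.png

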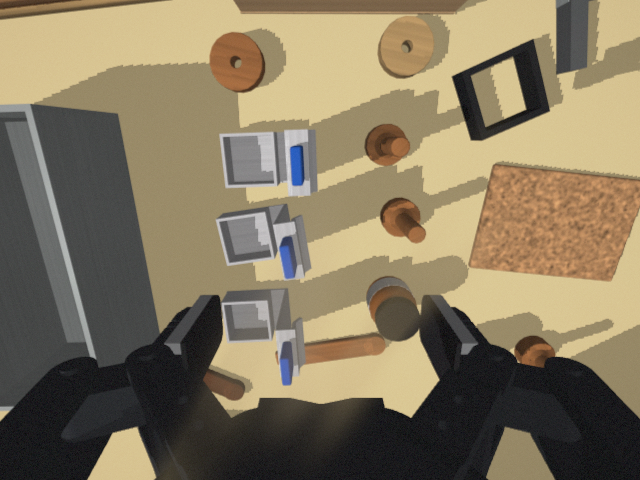

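The wrist view shows all three cups at (248,159), (246,238) and (248,318), the pegs at (390,145) and (404,220), and the tub rim on the left. I'll zoom in for accurate corner positions.

```bash
python3 - <<'E'
import cv2
i=cv2.imread('pics/w1.png')
a=cv2.resize(i[115:395,205:335],None,fx=4,fy=4,interpolation=cv2.INTER_CUBIC)
cv2.imwrite('pics/w1a.png',a[:560]);cv2.imwrite('pics/w1b.png',a[540:])
cv2.imwrite('pics/w1c.png',cv2.resize(i[110:260,355:440],None,fx=4,fy=4,interpolation=cv2.INTER_CUBIC))
E
```

```text
(no output)
```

View pics/w1a.png

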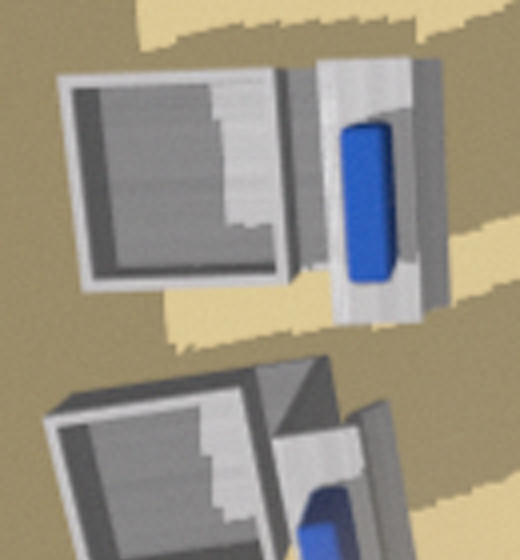

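View pics/w1b.png

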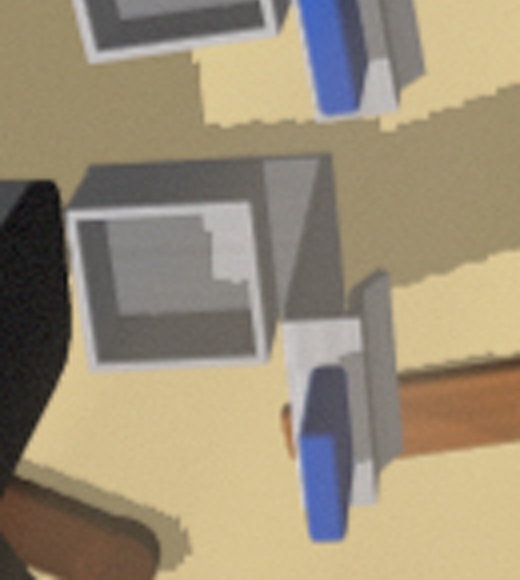

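View pics/w1c.png

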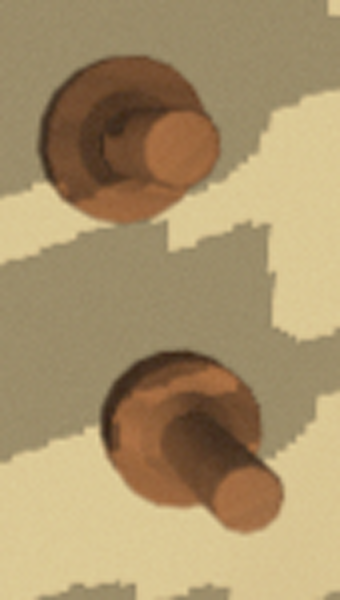

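```bash
cat > m1.py <<'E'
from h import *
f=grab('wrist')
A=lambda U,V:(205+(U+.5)/4-.5,115+(V+.5)/4-.5)
C=lambda U,V:(355+(U+.5)/4-.5,110+(V+.5)/4-.5)
cups={'H1':((57,75),(275,68),(292,283),(82,292)),'H2':((45,413),(245,386),(277,577),(92,602)),'H3':((68,752),(252,742),(268,898),(93,910))}
tabs={'H1':((342,127),(386,124),(391,281),(350,284)),'H2':((299,525),(335,520),(358,650),(320,655)),'H3':((302,977),(340,972),(345,1080),(312,1082))}
for n in cups:
    p=np.array([onz(f,A(*c),35)[:2] for c in cups[n]]);L=[round(float(np.linalg.norm(p[i]-p[i-1])),1) for i in range(4)]
    ex=(p[0]+p[3]-p[1]-p[2])/2; print(n,'cup',p.mean(0).round(1),L,'yaw',np.degrees(np.arctan2(ex[1],ex[0])).round(1))
    # yaw from other edges
    ey=(p[0]+p[1]-p[2]-p[3])/2; print('  ',np.degrees(np.arctan2(ey[1],ey[0])).round(1)+90)
    q=np.array([onz(f,A(*c),141)[:2] for c in tabs[n]]);print('  tab',q.mean(0).round(1),'dist',(p.mean(0)-q.mean(0)).round(1),[round(float(np.linalg.norm(q[i]-q[i-1])),1) for i in range(4)])
print('pegA top',onz(f,C(181,147),95),'foot',onz(f,C(128,139),18))
print('pegB top',onz(f,C(248,497),95),'foot',onz(f,C(181,428),18))
E
python3 m1.py
```

```text
H1 cup [664.4  63. ] [62.1, 62.5, 61.4, 63.0] yaw 92.2
   92.2
  tab [ 6.669e+02 -1.000e-01] dist [-2.5 63.1] [33.4, 9.4, 33.4, 9.1]
H2 cup [568.1  72.5] [63.0, 62.5, 62.6, 60.3] yaw 98.1
   97.7
  tab [578.1  10.8] dist [-10.1  61.7] [33.0, 8.5, 33.0, 9.2]
H3 cup [451.1  78.1] [60.6, 61.4, 59.5, 60.8] yaw 94.1
   93.1
  tab [454.8  15.2] dist [-3.7 62.9] [32.8, 10.0, 33.6, 8.8]
pegA top [681.99419075 -99.04528685  95.        ] foot [ 681.90232161 -100.35508936   18.        ]
pegB top [ 592.28830338 -123.04144635   95.        ] foot [ 592.77684392 -122.46794699   18.        ]
```

Call:
step_arm --deltas '[{"translation":[6.35,7.75,14],"rot":[0,0,0]},{"translation":[6.35,7.75,14],"rot":[0,0,0]},{"translation":[6.35,7.75,14],"rot":[0,0,0]},{"translation":[6.35,7.75,17],"rot":[0,0,0]},{"translation":[6.35,7.75,17],"rot":[0,0,0]}]'

```text
clock: 2.65
eef_pos: [680.2, -101.5, 297.1]
tcp_rot: [-3.141, 0.006, -0.002]
contact_force: [-1.1, -0.4, -0.3]
opening: 0.999
```

```bash
python3 - <<'E'
from h import *
grab('wrist','w2.png');go(682,-99.6,233,0)
E
```

```text
T [0.11, -0.15, 6.63] rot [-0.0002, 0.0024, -0.0019] rows>=1.1
```

View pics/w2.png

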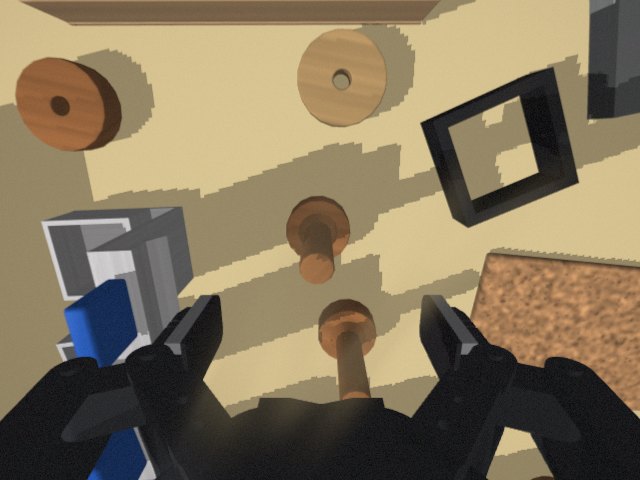

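The peg top at (317,268) is centred between the open fingers, so I'll descend and grip.

Call:
step_arm --deltas '[{"translation":[0.1,-0.15,5],"rot":[0,0,0]},{"translation":[0.1,-0.15,6.6],"rot":[0,0,0]},{"translation":[0.1,-0.15,6.6],"rot":[0,0,0]},{"translation":[0.1,-0.15,6.6],"rot":[0,0,0]}]'

```text
clock: 3.2
eef_pos: [683.8, -98.4, 235.8]
tcp_rot: [3.141, -0.003, -0.0]
contact_force: [-0.0, -0.3, 0.6]
opening: 0.997
```

Call:
step_arm --deltas '[{"translation":[0,0,0],"rot":[0,0,0]},{"translation":[0,0,0],"rot":[0,0,0]},{"translation":[0,0,0],"rot":[0,0,0]},{"translation":[0,0,0],"rot":[0,0,0]},{"translation":[0,0,0],"rot":[0,0,0]},{"translation":[0,0,0],"rot":[0,0,0]},{"translation":[0,0,0],"rot":[0,0,0]}]' --grip 255 --squeeze 50

```text
clock: 4.08
eef_pos: [683.1, -98.2, 233.9]
tcp_rot: [-3.142, -0.0, -0.0]
contact_force: [-0.1, 0.5, 2.2]
opening: 0.215
```

```bash
python3 - <<'E'
from h import *
s=readout.sense();print(s['eef_pos'],s['opening'],s['contact_force'])
E
```

```text
[683.14051743 -98.23856009 233.87142403] 0.21549888360086858 [-0.07366825  0.47831441  2.19681479]
```

Call:
step_arm --deltas '[{"translation":[0,0,-6],"rot":[0,0,0]},{"translation":[0,0,-12],"rot":[0,0,0]},{"translation":[0,-2,-17],"rot":[0,0,0]},{"translation":[-0.8,-8,-17],"rot":[0,0,-0.04]},{"translation":[-1.75,-13,-17],"rot":[0,0,-0.04]},{"translation":[-1.75,-16.1,-17],"rot":[0,0,-0.04]},{"translation":[-1.75,-16.1,-13],"rot":[0,0,-0.04]},{"translation":[-1.75,-16.1,-10],"rot":[0,0,-0.04]}]'

```text
clock: 5.08
eef_pos: [665.1, 63.5, 332.2]
tcp_rot: [3.141, 0.001, 0.041]
contact_force: [-0.7, -0.3, -1.3]
opening: 0.22
```

Call:
step_arm --deltas '[{"translation":[0,0,3],"rot":[0,0,0]},{"translation":[0,0,5],"rot":[0,0,0]},{"translation":[0,0,5],"rot":[0,0,0]},{"translation":[0,0,5],"rot":[0,0,0]}]'

```text
clock: 5.58
eef_pos: [666.1, 62.8, 284.7]
tcp_rot: [-3.142, -0.001, 0.04]
contact_force: [0.4, -0.3, -1.3]
opening: 0.217
```

```bash
python3 - <<'E'
from h import *
s=readout.sense();print(s['eef_pos'],s['tcp_rot'],s['opening'],s['contact_force'])
f=grab('wrist','w3.png');grab('scene','s3.png');go(665.5,63,238,0.04)
E
```

```text
[666.0776231   62.75048269 284.68711658] [-3.14153018e+00 -1.29630719e-03  3.97199937e-02] 0.2169611880928856 [ 0.35384015 -0.25633029 -1.2899161 ]
T [-0.08, -0.03, 4.71] rot [-0.0001, -0.0022, -0.0003] rows>=0.8
```

View pics/w3.png

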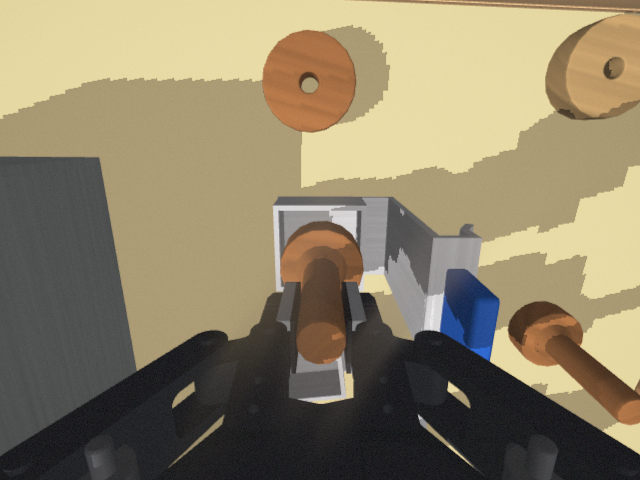

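```bash
python3 - <<'E'
from h import *
i=cv2.imread('pics/w3.png');cv2.imwrite('pics/w3z.png',cv2.resize(i[185:365,255:405],None,fx=4,fy=3.3,interpolation=2))
f=grab('wrist')
for z in(68,72):print(z,onz(f,(321.5,222),z),onz(f,(281,262),z),onz(f,(362.5,262),z))
print('rim outer far',onz(f,(275,199),35),onz(f,(365,198),35))
E
```

```text
68 [693.53133511  64.45196541  68.        ] [668.2012404   87.40821903  68.        ] [670.15556329  39.22051459  68.        ]
72 [694.53403246  64.49717619  72.        ] [669.74514736  86.96294033  72.        ] [671.65771367  39.80482734  72.        ]
rim outer far [699.61055582  95.31280505  35.        ] [702.66060049  36.15109775  35.        ]
```

View pics/w3z.png

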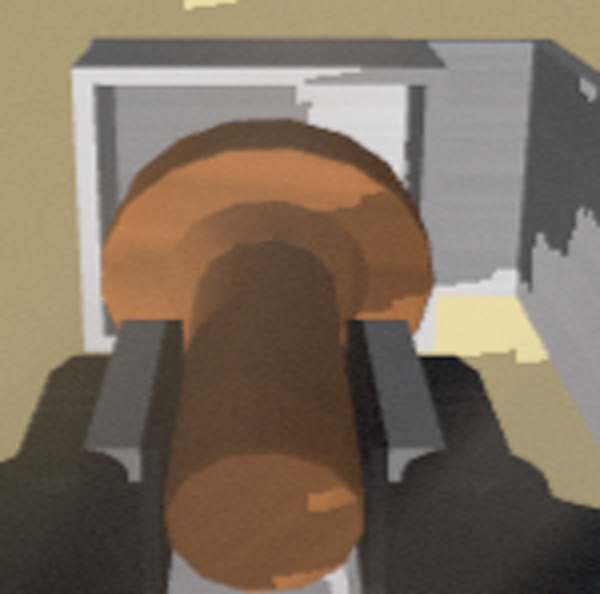

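```bash
python3 - <<'E'
from h import *
f=grab('wrist')
Z=lambda U,V:(255+(U+.5)/4-.5,185+(V+.5)/3.3-.5)
a=onz(f,Z(73,68),35);b=onz(f,Z(445,68),35);print(a,b)
m=(a+b)/2;d=(a-b)/np.linalg.norm(a-b);n=np.array([d[1],-d[0],0]);print('cup',m-31*n, 'innerfar',onz(f,Z(260,84),35))
print('foot bottom far',onz(f,Z(262,120),50),'top far',onz(f,Z(262,150),72), 'sides',onz(f,Z(103,262),70),onz(f,Z(433,262),70))
E
```

```text
[695.26904218  96.70006156  35.        ] [697.75047694  35.20421049  35.        ]
cup [665.53496625  64.70226425  35.        ] innerfar [693.24834123  65.65367802  35.        ]
foot bottom far [689.52502976  65.13131036  50.        ] top far [689.71900258  65.07696355  72.        ] sides [667.59587283  87.53256502  70.        ] [669.55669506  39.20431283  70.        ]
```

Call:
step_arm --deltas '[{"translation":[0.05,-0.1,1],"rot":[0,0,0]},{"translation":[0.05,-0.1,2],"rot":[0,0,0]},{"translation":[0.05,-0.1,3],"rot":[0,0,0]},{"translation":[0.05,-0.1,4],"rot":[0,0,0]},{"translation":[0.05,-0.1,4.5],"rot":[0,0,0]},{"translation":[0.05,-0.1,4.5],"rot":[0,0,0]}]'

```text
clock: 6.52
eef_pos: [666.2, 63.7, 238.5]
tcp_rot: [3.142, 0.0, 0.04]
contact_force: [-0.1, 0.1, -1.4]
opening: 0.222
```

```bash
python3 - <<'E'
from h import *
s=readout.sense();print(s['eef_pos'],s['tcp_rot'],s['opening'],s['contact_force'],s['wrist_torque'])
f=grab('wrist','w4.png');
E
```

```text
[666.15221049  63.74770475 238.49016398] [3.14157962e+00 5.79967356e-05 3.97503623e-02] 0.22151687123086553 [-0.09302352  0.10692884 -1.36850942] [ 0.06993347  0.03942124 -0.06336773]
```

View pics/w4.png

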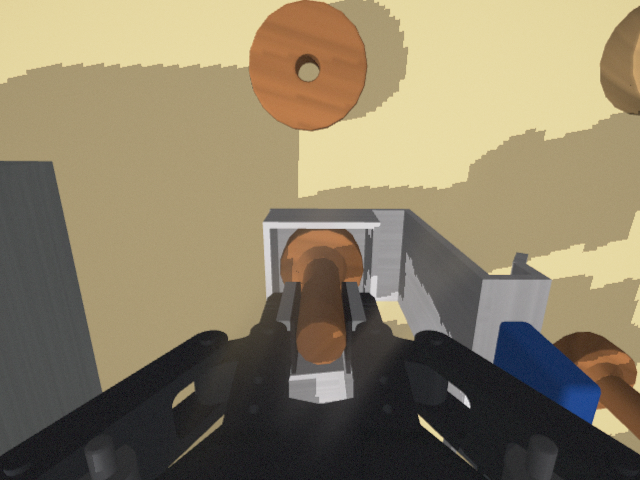

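The peg is in the cup with no contact force. Now I'll release it and go to peg B.

Call:
step_arm --deltas '[{"translation":[0,0,0],"rot":[0,0,0]},{"translation":[0,0,0],"rot":[0,0,0]},{"translation":[0,0,0],"rot":[0,0,0]},{"translation":[0,0,-5],"rot":[0,0,0]},{"translation":[0,0,-10],"rot":[0,0,0]},{"translation":[0,0,-12],"rot":[0,0,0]}]' --grip 150

```text
clock: 7.32
eef_pos: [666.8, 63.8, 362.2]
tcp_rot: [-3.141, -0.005, 0.04]
contact_force: [0.5, -0.3, 0.0]
opening: 0.409
```

```bash
python3 - <<'E'
from h import *
f=grab('wrist','w5.png');go(592.5,-122.8,330,0)
E
```

```text
T [-8.21, 18.35, 3.3] rot [-0.0004, -0.006, 0.0398] rows>=3.3
```

View pics/w5.png

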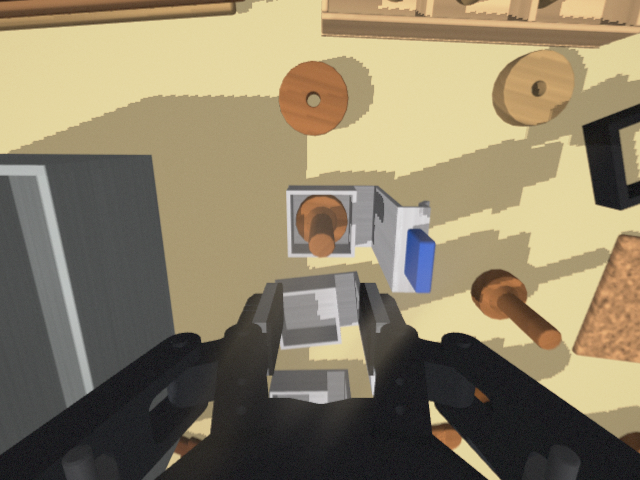

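Peg 1 stands centred in the H1 cup. On to peg B.

Call:
step_arm --deltas '[{"translation":[-8.2,18.35,0],"rot":[0,0,0.04]},{"translation":[-8.2,18.35,0],"rot":[0,0,0.04]},{"translation":[-8.2,18.35,0],"rot":[0,0,0.04]},{"translation":[-8.2,18.35,2],"rot":[0,0,0.04]},{"translation":[-8.2,18.35,6],"rot":[0,0,0.04]},{"translation":[-8.2,18.35,6],"rot":[0,0,0.04]},{"translation":[-8.2,18.35,6],"rot":[0,0,0.04]}]' --grip 0

```text
clock: 8.25
eef_pos: [591.7, -122.7, 298.9]
tcp_rot: [-3.142, 0.0, 0.0]
contact_force: [0.1, 0.2, -0.6]
opening: 1.0
```

```bash
python3 - <<'E'
from h import *
f=grab('wrist','w6.png');go(592.5,-122.8,233,0)
i=cv2.imread('pics/w6.png');cv2.imwrite('pics/w6z.png',cv2.resize(i[170:320,230:430],None,fx=4,fy=4,interpolation=2))
E
```

```text
T [0.05, 0.02, 6.66] rot [0.0002, -0.001, 0.0003] rows>=1.1
```

View pics/w6z.png

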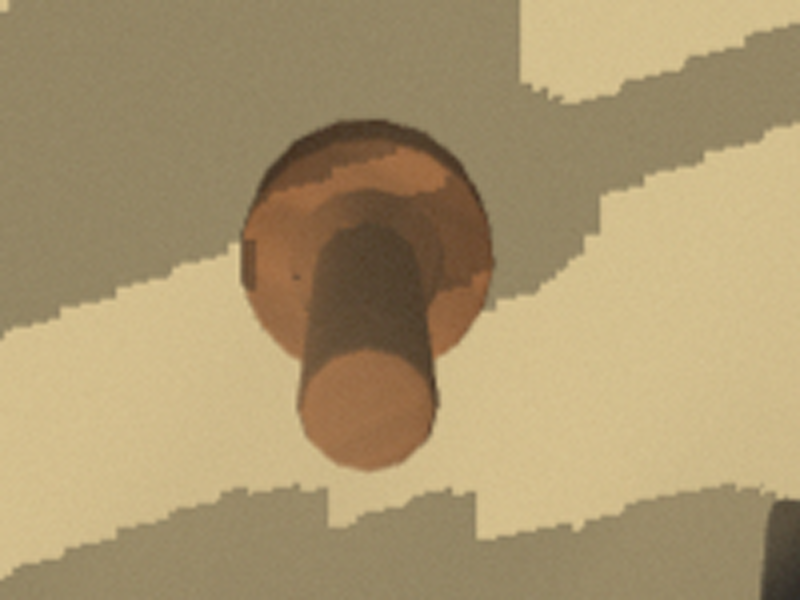

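```bash
python3 - <<'E'
from h import *
f=grab('wrist');print(readout.sense()['eef_pos'],onz(f,(321.9,272.0),95))
E
```

```text
[ 592.093834   -122.58372823  299.92404667] [ 593.55424332 -122.29583005   95.        ]
```

Call:
step_arm --deltas '[{"translation":[0.05,0,5],"rot":[0,0,0]},{"translation":[0.05,0,6.6],"rot":[0,0,0]},{"translation":[0.05,0,6.6],"rot":[0,0,0]},{"translation":[0.05,0,6.6],"rot":[0,0,0]}]'

```text
clock: 8.85
eef_pos: [592.6, -122.9, 234.2]
tcp_rot: [3.141, -0.002, -0.0]
contact_force: [0.2, -0.7, -0.2]
opening: 1.0
```

Call:
step_arm --deltas '[{"translation":[0,0,0],"rot":[0,0,0]},{"translation":[0,0,0],"rot":[0,0,0]},{"translation":[0,0,0],"rot":[0,0,0]},{"translation":[0,0,0],"rot":[0,0,0]},{"translation":[0,0,0],"rot":[0,0,0]},{"translation":[0,0,0],"rot":[0,0,0]},{"translation":[0,0,0],"rot":[0,0,0]}]' --grip 255

```text
clock: 9.72
eef_pos: [592.0, -122.9, 233.0]
tcp_rot: [3.141, -0.0, -0.0]
contact_force: [-1.9, 0.1, 5.4]
opening: 0.221
```

Call:
step_arm --deltas '[{"translation":[0,0,-6],"rot":[0,0,0]},{"translation":[0,0,-12],"rot":[0,0,0]},{"translation":[0,-2,-17],"rot":[0,0,0]},{"translation":[-0.8,-8,-17],"rot":[0,0,-0.08]},{"translation":[-1.75,-13,-17],"rot":[0,0,-0.147]},{"translation":[-2.4,-19.6,-17],"rot":[0,0,-0.147]},{"translation":[-2.4,-19.6,-14],"rot":[0,0,-0.147]},{"translation":[-2.4,-19.6,-10],"rot":[0,0,-0.147]}]'

```text
clock: 10.72
eef_pos: [568.0, 74.5, 332.5]
tcp_rot: [-3.142, -0.002, 0.149]
contact_force: [-0.2, 0.3, -1.7]
opening: 0.221
```

Call:
step_arm --deltas '[{"translation":[0,0,3],"rot":[0,0,0]},{"translation":[0,0,5],"rot":[0,0,0]},{"translation":[0,0,5],"rot":[0,0,0]},{"translation":[0,0,5],"rot":[0,0,0]}]'

```text
clock: 11.22
eef_pos: [568.3, 73.2, 283.3]
tcp_rot: [-3.142, -0.001, 0.147]
contact_force: [0.2, -0.4, -1.7]
opening: 0.219
```

```bash
python3 - <<'E'
from h import *
s=readout.sense();print(s['eef_pos'],s['tcp_rot'],s['opening'],s['contact_force'])
f=grab('wrist','w7.png');go(568,73,238,0.147)
i=cv2.imread('pics/w7.png');cv2.imwrite('pics/w7z.png',cv2.resize(i[185:335,235:435],None,fx=4,fy=4,interpolation=2))
E
```

```text
[568.25168942  73.19885447 283.29784354] [-3.14154116e+00 -5.94972552e-04  1.46755325e-01] 0.21942687408918918 [ 0.21802087 -0.37763652 -1.68085587]
T [-0.05, 0.01, 4.56] rot [0.0, -0.0013, -0.0003] rows>=0.7
```

View pics/w7z.png

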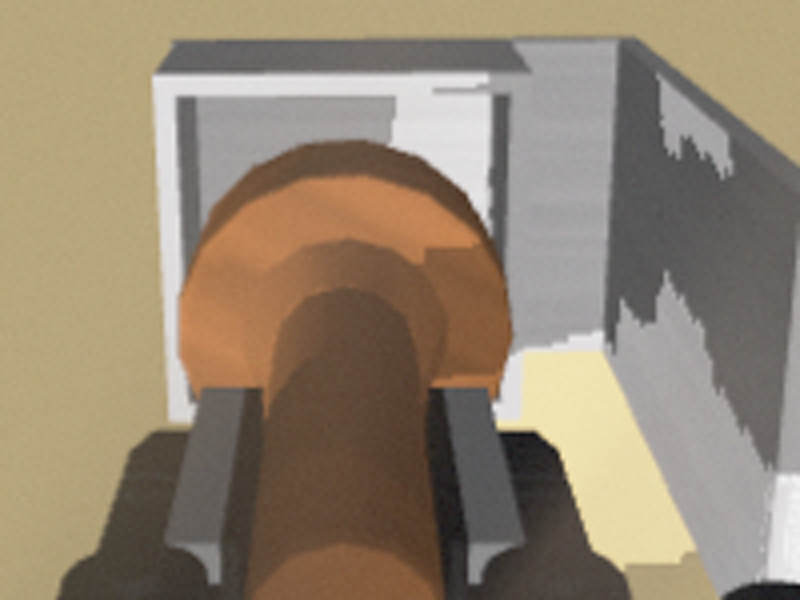

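```bash
cat >> h.py <<'E'
def cupfit(f,Z,c1,c2,far,l,r,zb=50):
    yaw=readout.sense()['tcp_rot'][2];e=np.array([np.cos(yaw),np.sin(yaw),0]);q=np.array([-np.sin(yaw),np.cos(yaw),0])
    a=onz(f,Z(*c1),35);b=onz(f,Z(*c2),35);d=(a-b)/np.linalg.norm(a-b);n=np.array([d[1],-d[0],0])
    cup=(a+b)/2-31*n
    F=onz(f,Z(*far),zb);L=onz(f,Z(*l),zb+20);R=onz(f,Z(*r),zb+20)
    peg=e*(F@e-24.5)+q*((L+R)@q/2)
    print('w',np.linalg.norm(a-b).round(1),np.linalg.norm(L-R).round(1),'cup',cup[:2].round(1),'yawdev',(np.arctan2(d[1],d[0])-np.pi/2-yaw).round(3),'peg',peg[:2].round(1),'tool shift cm x,y',((cup-peg)@e/10).round(2),(-(cup-peg)@q/10).round(2))
E
python3 - <<'E'
from h import *
Z=lambda U,V:(235+(U+.5)/4-.5,185+(V+.5)/4-.5)
f=grab('wrist');cupfit(f,Z,(153,77),(528,73),(345,140),(180,315),(511,318))
E
```

```text
w 61.5 48.1 cup [569.2  74.6] yawdev 0.011 peg [568.5  74. ] tool shift cm x,y 0.08 -0.05
```

Call:
step_arm --deltas '[{"translation":[0.05,-0.05,1],"rot":[0,0,0]},{"translation":[0.05,-0.05,2],"rot":[0,0,0]},{"translation":[0.05,-0.05,3],"rot":[0,0,0]},{"translation":[0.05,-0.05,4],"rot":[0,0,0]},{"translation":[0.05,-0.05,4.5],"rot":[0,0,0]},{"translation":[0.05,-0.05,4.5],"rot":[0,0,0]}]'

```text
clock: 12.08
eef_pos: [568.5, 73.7, 237.5]
tcp_rot: [-3.142, 0.0, 0.147]
contact_force: [-0.1, 0.5, -1.1]
opening: 0.215
```

Call:
step_arm --deltas '[{"translation":[0,0,0],"rot":[0,0,0]},{"translation":[0,0,0],"rot":[0,0,0]},{"translation":[0,0,0],"rot":[0,0,0]},{"translation":[0,0,-5],"rot":[0,0,0]},{"translation":[0,0,-10],"rot":[0,0,0]},{"translation":[0,0,-12],"rot":[0,0,0]}]' --grip 150

```text
clock: 12.82
eef_pos: [569.1, 73.8, 361.0]
tcp_rot: [3.141, -0.004, 0.147]
contact_force: [-0.1, 0.2, -0.0]
opening: 0.412
```

```bash
python3 - <<'E'
from h import *
f=grab('wrist','w8.png');go(389,-335,359,0)
E
```

```text
T [-23.83, 37.8, 0.21] rot [-0.0002, -0.0062, 0.1468] rows>=7.2
```

View pics/w8.png

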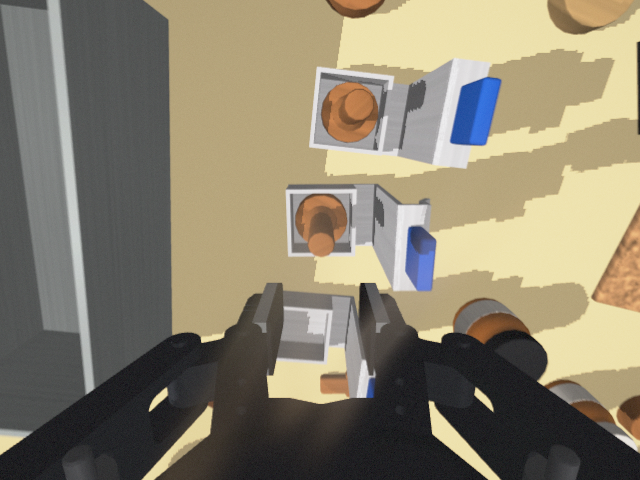

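Pegs 1 and 2 are seated. Peg C is close to the white-cap jar, so I'll approach it with the jaws part open.

Call:
step_arm --deltas '[{"translation":[-23.8,37.8,0],"rot":[0,0,0.147]},{"translation":[-23.8,37.8,0],"rot":[0,0,0.147]},{"translation":[-23.8,37.8,0],"rot":[0,0,0.147]},{"translation":[-23.8,37.8,0],"rot":[0,0,0.147]},{"translation":[-23.8,37.8,0],"rot":[0,0,0.147]},{"translation":[-23.8,37.8,0],"rot":[0,0,0.147]},{"translation":[-23.8,37.8,0],"rot":[0,0,0.147]},{"translation":[-23.8,37.8,1],"rot":[0,0,0.147]}]' --grip 110

```text
clock: 13.88
eef_pos: [386.7, -338.1, 347.6]
tcp_rot: [3.14, -0.001, -0.004]
contact_force: [-0.7, 0.8, -0.0]
opening: 0.573
```

Call:
step_arm --deltas '[{"translation":[0,0,4],"rot":[0,0,0]},{"translation":[0,0,5],"rot":[0,0,0]},{"translation":[0,0,5],"rot":[0,0,0]}]'

```text
clock: 14.25
eef_pos: [388.4, -334.3, 297.1]
tcp_rot: [-3.14, 0.002, 0.001]
contact_force: [0.2, 0.0, 0.8]
opening: 0.568
```

```bash
python3 - <<'E'
from h import *
f=grab('wrist','w9.png');go(389,-335,233,0)
i=cv2.imread('pics/w9.png');
E
```

```text
T [0.03, 0.04, 6.5] rot [-0.0002, 0.0002, 0.0007] rows>=1.0
```

View pics/w9.png

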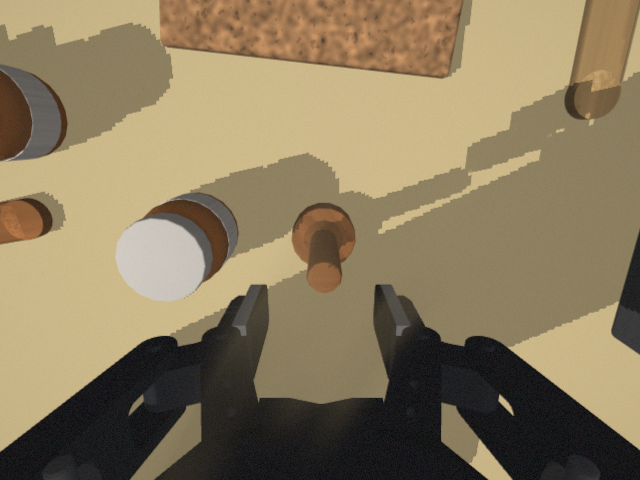

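```bash
python3 - <<'E'
from h import *
f=grab('wrist');p=onz(f,(324,277.5),95);print(readout.sense()['eef_pos'],p,'jarW',onz(f,(164.5,258),75),'foot far',onz(f,(323.5,203.5),0));go(p[0],p[1],233,0)
E
```

```text
[ 388.87871053 -334.80078526  298.47677879] [ 387.43424228 -335.34594281   95.        ] jarW [ 391.38857448 -238.45846662   75.        ] foot far [ 410.41964339 -335.62133329    0.        ]
T [-0.15, 0.05, 6.55] rot [0.0005, -0.0007, 0.0007] rows>=1.0
```

Call:
step_arm --deltas '[{"translation":[-0.2,0.05,5],"rot":[0,0,0]},{"translation":[-0.2,0.05,6.5],"rot":[0,0,0]},{"translation":[-0.2,0.05,6.5],"rot":[0,0,0]},{"translation":[-0.2,0.05,6.5],"rot":[0,0,0]}]'

```text
clock: 14.85
eef_pos: [386.9, -335.9, 234.1]
tcp_rot: [3.14, -0.001, -0.0]
contact_force: [1.3, 0.4, 0.9]
opening: 0.566
```

Call:
step_arm --deltas '[{"translation":[0,0,0],"rot":[0,0,0]},{"translation":[0,0,0],"rot":[0,0,0]},{"translation":[0,0,0],"rot":[0,0,0]},{"translation":[0,0,0],"rot":[0,0,0]},{"translation":[0,0,0],"rot":[0,0,0]},{"translation":[0,0,0],"rot":[0,0,0]},{"translation":[0,0,-6],"rot":[0,0,0]},{"translation":[0,0,-12],"rot":[0,0,0]}]' --grip 255

```text
clock: 15.85
eef_pos: [386.0, -335.3, 353.9]
tcp_rot: [-3.141, 0.001, -0.0]
contact_force: [1.3, -0.4, -2.1]
opening: 0.224
```

```bash
python3 - <<'E'
from h import *
s=readout.sense();print(s['eef_pos'],s['opening']);go(452,79,400,0.06)
E
```

```text
[ 385.97783302 -335.27174751  353.94210157] 0.22351499857865054
T [6.59, -41.43, -4.57] rot [-0.0011, 0.0012, -0.0602] rows>=6.8
```

Call:
step_arm --deltas '[{"translation":[1,-5,-4.8],"rot":[0,0,0]},{"translation":[6.6,-41.4,-4.8],"rot":[0,0,-0.06]},{"translation":[6.6,-41.4,-4.8],"rot":[0,0,-0.06]},{"translation":[6.6,-41.4,-4.8],"rot":[0,0,-0.06]},{"translation":[6.6,-41.4,-4.8],"rot":[0,0,-0.06]},{"translation":[6.6,-41.4,-4.8],"rot":[0,0,-0.06]},{"translation":[6.6,-41.4,-4.8],"rot":[0,0,-0.06]},{"translation":[6.6,-41.4,-4.8],"rot":[0,0,-0.06]}]'

```text
clock: 16.85
eef_pos: [452.5, 82.1, 401.2]
tcp_rot: [-3.141, -0.001, 0.065]
contact_force: [-0.7, -0.6, -2.0]
opening: 0.222
```

```bash
python3 - <<'E'
from h import *
go(452,79,283,0.06)
E
```

```text
T [-0.08, 0.32, 11.82] rot [-0.001, -0.0012, 0.0052] rows>=1.9
```

Call:
step_arm --deltas '[{"translation":[0,0,0],"rot":[0,0,0]},{"translation":[0,0,5],"rot":[0,0,0]},{"translation":[0,0,10],"rot":[0,0,0]},{"translation":[0,0,11.7],"rot":[0,0,0]},{"translation":[0,0,11.7],"rot":[0,0,0]},{"translation":[0,0,11.7],"rot":[0,0,0]}]'

```text
clock: 17.6
eef_pos: [452.8, 77.7, 284.6]
tcp_rot: [-3.142, -0.001, 0.058]
contact_force: [0.4, 0.2, -1.2]
opening: 0.217
```

```bash
python3 - <<'E'
from h import *
s=readout.sense();print(s['eef_pos'],s['tcp_rot'],s['opening'],s['contact_force'])
f=grab('wrist','w10.png')
i=cv2.imread('pics/w10.png');cv2.imwrite('pics/w10z.png',cv2.resize(i[185:335,235:435],None,fx=4,fy=4,interpolation=2))
E
```

```text
[452.80177219  77.68181353 284.61872349] [-3.14155369e+00 -1.23223513e-03  5.83092612e-02] 0.21693950652847815 [ 0.42215014  0.23024346 -1.18074864]
```

View pics/w10z.png

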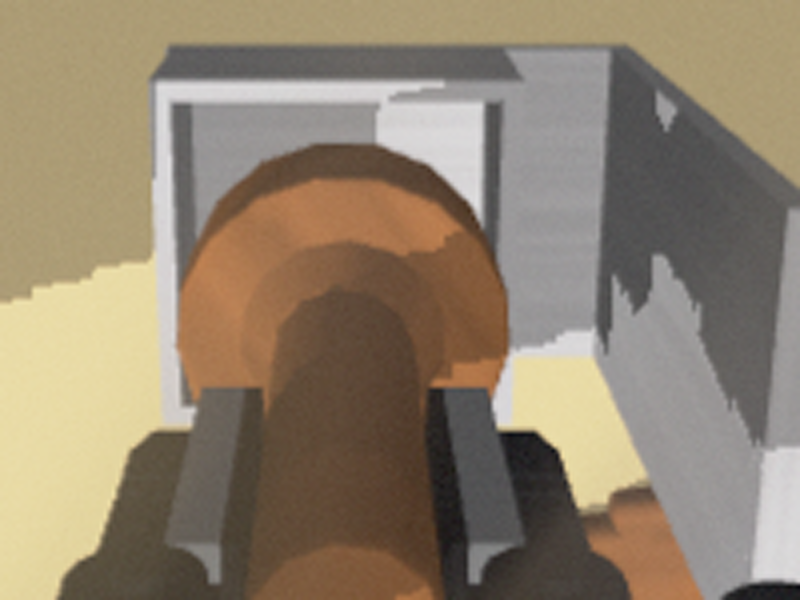

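```bash
python3 - <<'E'
from h import *
Z=lambda U,V:(235+(U+.5)/4-.5,185+(V+.5)/4-.5)
f=grab('wrist');cupfit(f,Z,(152,81),(522,80),(343,143),(178,315),(509,315),51)
E
```

```text
w 61.1 48.2 cup [452.7  80.1] yawdev 0.003 peg [452.5  79. ] tool shift cm x,y 0.02 -0.1
```

Call:
step_arm --deltas '[{"translation":[0,-0.1,1],"rot":[0,0,0]},{"translation":[0,-0.1,2],"rot":[0,0,0]},{"translation":[0,-0.1,3],"rot":[0,0,0]},{"translation":[0,-0.1,4],"rot":[0,0,0]},{"translation":[0,-0.1,4.6],"rot":[0,0,0]},{"translation":[0,-0.1,4.6],"rot":[0,0,0]}]'

```text
clock: 18.45
eef_pos: [452.4, 79.5, 237.4]
tcp_rot: [3.142, 0.0, 0.06]
contact_force: [-0.4, 0.5, -0.9]
opening: 0.22
```

Call:
step_arm --deltas '[{"translation":[0,0,0],"rot":[0,0,0]},{"translation":[0,0,0],"rot":[0,0,0]},{"translation":[0,0,0],"rot":[0,0,0]},{"translation":[0,0,-5],"rot":[0,0,0]},{"translation":[0,0,-10],"rot":[0,0,0]},{"translation":[0,0,-16],"rot":[0,0,0]}]' --grip 150

```text
clock: 19.2
eef_pos: [451.8, 79.4, 398.9]
tcp_rot: [3.141, 0.001, 0.06]
contact_force: [0.0, 0.3, 0.2]
opening: 0.414
```

```bash
python3 - <<'E'
from h import *
go(610,140,480,0)
E
```

```text
T [16.15, -5.11, -8.14] rot [0.0003, 0.0014, 0.0598] rows>=3.0
```

Call:
step_arm --deltas '[{"translation":[16.2,-5.1,-8.1],"rot":[0,0,0.06]},{"translation":[16.2,-5.1,-8.1],"rot":[0,0,0.06]},{"translation":[16.2,-5.1,-8.1],"rot":[0,0,0.06]},{"translation":[16.2,-5.1,-8.1],"rot":[0,0,0.06]},{"translation":[16.2,-5.1,-8.1],"rot":[0,0,0.06]},{"translation":[16.2,-5.1,-8.1],"rot":[0,0,0.06]}]' --grip 150

```text
clock: 19.95
eef_pos: [609.8, 139.6, 477.9]
tcp_rot: [3.141, 0.002, -0.0]
contact_force: [-0.4, 1.1, 0.4]
opening: 0.41
```

```bash
python3 - <<'E'
from h import *
print(readout.sense()['eef_pos']);grab('wrist','w11.png')
E
```

```text
[609.78941993 139.6141186  477.88021821]
```

View pics/w11.png

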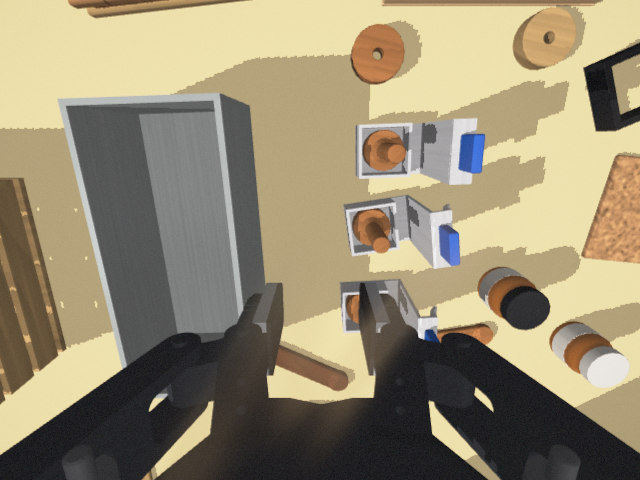

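```bash
python3 - <<'E'
from h import *
i=cv2.imread('pics/w11.png');g=cv2.cvtColor(i,cv2.COLOR_BGR2GRAY)
cv2.imwrite('pics/w11z.png',cv2.resize(i[85:185,55:255],None,fx=4,fy=4,interpolation=2))
f=grab('wrist')
P=[]
for v in range(110,300,10):
    c0=221+(v-100)*.103
    r=g[v,int(c0)-10:int(c0)+12].astype(int);k=np.where(r>125)[0]+int(c0)-10
    if len(k): 
        l=onz(f,(k[0]-.5,v),130);rr=onz(f,(k[-1]+.5,v),130);print(v,k[0],k[-1],l[:2].round(1),rr[:2].round(1))
        P.append((l+rr)/2)
P=np.array(P);a=np.polyfit(P[:,0],P[:,1],1);print('y=',a,'yaw',np.arctan(a[0]), 'res',np.std(P[:,1]-np.polyval(a,P[:,0])))
E
```

```text
110 214 221 [705.1 235.3] [705.1 228.3]
120 213 222 [696.7 237. ] [696.7 228.1]
130 214 223 [688.2 236.9] [688.2 227.9]
140 215 224 [679.6 236.8] [679.6 227.7]
150 216 225 [670.8 236.7] [670.8 227.5]
160 217 226 [661.9 236.6] [661.9 227.4]
170 218 227 [652.8 236.4] [652.8 227.2]
180 219 228 [643.6 236.3] [643.6 227. ]
190 220 230 [634.2 236.2] [634.2 225.8]
200 221 231 [624.7 236.1] [624.7 225.6]
210 222 232 [615. 236.] [615.  225.4]
220 223 233 [605.1 235.8] [605.1 225.2]
230 224 234 [595.  235.7] [595. 225.]
240 225 235 [584.8 235.6] [584.8 224.7]
250 228 236 [574.4 233.5] [574.4 224.5]
260 227 237 [563.7 235.3] [563.7 224.3]
270 228 238 [552.9 235.2] [552.9 224. ]
280 229 239 [541.9 235. ] [541.9 223.8]
290 230 241 [530.7 234.9] [530.7 222.5]
y= [2.13556194e-02 2.17582700e+02] yaw 0.0213523738216384 res 0.3236657163667888
```

View pics/w11z.png

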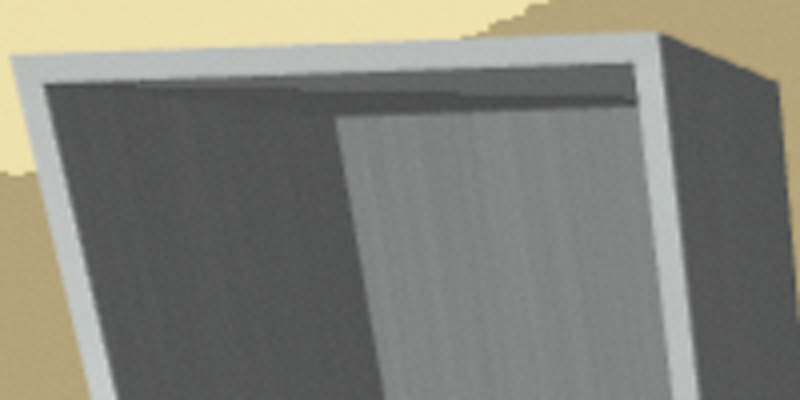

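```bash
python3 - <<'E'
from h import *
i=cv2.imread('pics/w11.png');g=cv2.cvtColor(i,cv2.COLOR_BGR2GRAY).astype(float)
f=grab('wrist')
print(g[160,212:236],g[260,220:244])
P=[]
for v in range(112,300,6):
    c0=int(222+(v-100)*.103)
    r=g[v,c0-4:c0+8]; j=np.argmin(np.diff(r)); # falling edge on right
    a,b,c=np.diff(r)[[j-1,j,j+1]] if 0<j<10 else (0,1,0)
    off=0.5*(a-c)/(a-2*b+c) if (a-2*b+c) else 0
    u=c0-4+j+.5+off; P.append(onz(f,(u,v),130))
P=np.array(P);a=np.polyfit(P[:,0],P[:,1],1);print('outer y',a,np.std(P[:,1]-np.polyval(a,P[:,0])),np.polyval(a,[450,550,650]))
Z=lambda U,V:(55+(U+.5)/4-.5,85+(V+.5)/4-.5)
A=onz(f,Z(660,33),130);B=onz(f,Z(11,57),130);print('far corners',A,B,np.linalg.norm(A-B))
E
```

```text
[133. 130. 129. 131. 134. 129. 133. 134. 164. 184. 187. 187. 190. 188.
 174. 112.  88.  86.  88.  90.  88.  84.  86.  84.] [125. 126. 129. 128. 127. 127. 130. 128. 124. 123. 129. 127. 178. 186.
 190. 188. 189. 186. 119.  84.  88.  86.  86.  83.]
outer y [3.21357795e-02 2.06180317e+02] 0.08632543704923029 [220.64141793 223.85499588 227.06857382]
far corners [719.39654181 228.87114863 130.        ] [714.55683965 371.51217524 130.        ] 142.72310671816055
```

```bash
python3 - <<'E'
from h import *
go(667.5,0.8,340,0.04)
E
```

```text
T [5.75, 13.89, 13.85] rot [0.0002, 0.0006, -0.0405] rows>=3.3
```

Call:
step_arm --deltas '[{"translation":[5.8,13.9,6],"rot":[0,0,-0.04]},{"translation":[5.8,13.9,6],"rot":[0,0,-0.04]},{"translation":[5.8,13.9,9],"rot":[0,0,-0.04]},{"translation":[5.8,13.9,13.8],"rot":[0,0,-0.04]},{"translation":[5.8,13.9,13.8],"rot":[0,0,-0.04]},{"translation":[5.8,13.9,13.8],"rot":[0,0,-0.04]}]' --grip 80

```text
clock: 20.85
eef_pos: [669.3, 1.4, 342.5]
tcp_rot: [3.142, -0.002, 0.04]
contact_force: [0.5, -0.7, 0.5]
opening: 0.688
```

```bash
python3 - <<'E'
from h import *
f=grab('wrist','w12.png');go(667.5,0.8,287,0.04)
E
```

```text
T [-0.22, 0.06, 5.62] rot [0.0001, -0.0032, 0.0004] rows>=0.9
```

View pics/w12.png

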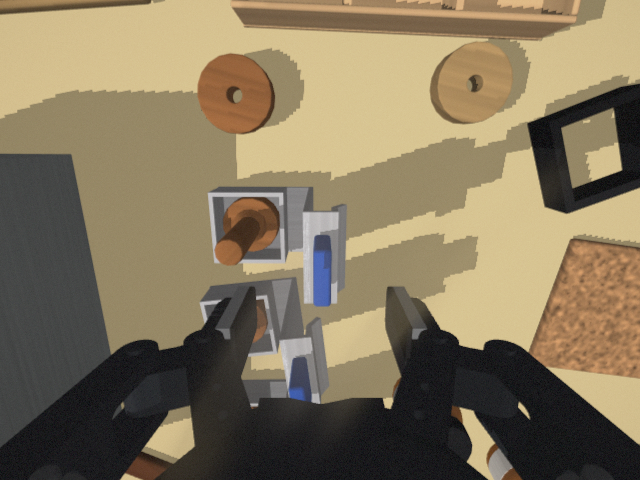

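```bash
python3 - <<'E'
from h import *
i=cv2.imread('pics/w12.png');cv2.imwrite('pics/w12z.png',cv2.resize(i[225:315,290:350],None,fx=6,fy=6,interpolation=2))
f=grab('wrist')
print(onz(f,(314.5,304.5),141),onz(f,(331,304),141),onz(f,(315,250),141))
E
```

```text
[652.60441622   5.32195188 141.        ] [653.30385342  -4.00109416 141.        ] [685.18008291   6.2098063  141.        ]
```

View pics/w12z.png

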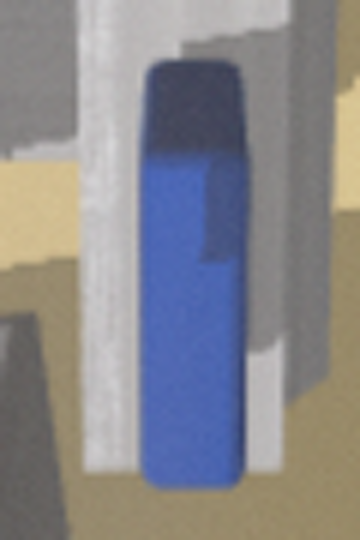

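Call:
step_arm --deltas '[{"translation":[-0.1,0.03,3],"rot":[0,0,0]},{"translation":[-0.1,0.03,5],"rot":[0,0,0]},{"translation":[-0.1,0.03,5.5],"rot":[0,0,0]},{"translation":[-0.1,0.03,5.5],"rot":[0,0,0]},{"translation":[-0.1,0.03,5.5],"rot":[0,0,0]}]'

```text
clock: 21.58
eef_pos: [668.4, 0.7, 286.7]
tcp_rot: [3.142, -0.001, 0.04]
contact_force: [0.2, 0.2, 0.3]
opening: 0.688
```

Call:
step_arm --deltas '[{"translation":[0,0,0],"rot":[0,0,0]},{"translation":[0,0,0],"rot":[0,0,0]},{"translation":[0,0,0],"rot":[0,0,0]},{"translation":[0,0,0],"rot":[0,0,0]},{"translation":[0,0,0],"rot":[0,0,0]},{"translation":[0,0,0],"rot":[0,0,0]},{"translation":[0,0,0],"rot":[0,0,0]}]' --grip 255 --squeeze 80

```text
clock: 22.45
eef_pos: [668.1, 0.5, 286.1]
tcp_rot: [3.141, -0.001, 0.04]
contact_force: [-0.5, -2.5, 4.8]
opening: 0.104
```

```bash
python3 - <<'E'
from h import *
s=readout.sense();print(s['eef_pos'],s['tcp_rot'],s['opening'],s['contact_force'],s['wrist_torque'])
E
```

```text
[6.68140742e+02 5.44595198e-01 2.86133739e+02] [ 3.14129849e+00 -8.13914089e-04  3.97906442e-02] 0.10356640471295474 [-0.5121701  -2.5270319   4.80383596] [-0.30192172  0.00729861  0.00929026]
```

Call:
step_arm --deltas '[{"translation":[0,0,-1],"rot":[0,0,0]},{"translation":[0,0,-3],"rot":[0,0,0]},{"translation":[0,0,-6],"rot":[0,0,0]},{"translation":[0,0,-10],"rot":[0,0,0]},{"translation":[0,0,-13],"rot":[0,0,0]},{"translation":[0,0,-15.5],"rot":[0,0,0]},{"translation":[0,0,-15.5],"rot":[0,0,0]}]'

```text
clock: 23.32
eef_pos: [668.2, 0.9, 443.9]
tcp_rot: [3.142, -0.005, 0.04]
contact_force: [-0.6, 0.2, -2.9]
opening: 0.104
```

```bash
python3 - <<'E'
from h import *
s=readout.sense();print(s['eef_pos'],s['tcp_rot'],s['opening'],s['contact_force'],s['wrist_torque'])
go(659,229.4,441,.033)
grab('wrist','w13.png');grab('scene','s13.png')
E
```

```text
[668.24307078   0.85922131 443.91396958] [ 3.14154194 -0.0048525   0.03991352] 0.10432855917462844 [-0.5687634   0.23158297 -2.92239623] [-0.13953378 -0.06853825  0.0141548 ]
T [-0.01, -22.87, 0.29] rot [0.0, -0.0049, 0.0069] rows>=3.7
```

View pics/w13.png

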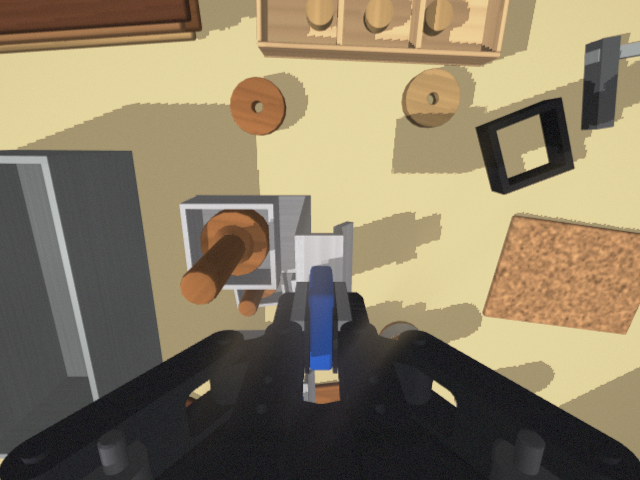

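View pics/s13.png

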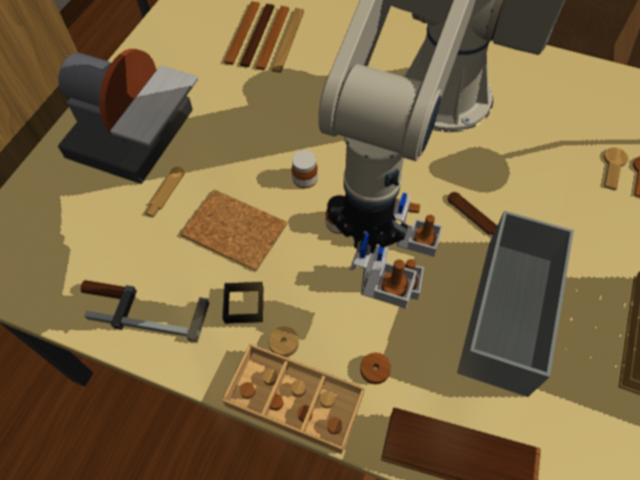

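Call:
step_arm --deltas '[{"translation":[0,-3,0],"rot":[0,0,0]},{"translation":[0,-7,0],"rot":[0,0,0.007]},{"translation":[0,-12,0],"rot":[0,0,0.007]},{"translation":[0,-17,0],"rot":[0,0,0.007]},{"translation":[0,-21,0],"rot":[0,0,0.007]},{"translation":[0,-22.9,0],"rot":[0,0,0.007]},{"translation":[0,-22.9,0],"rot":[0,0,0.007]},{"translation":[0,-22.9,1],"rot":[0,0,0.007]}]'

```text
clock: 24.42
eef_pos: [659.1, 228.5, 430.6]
tcp_rot: [3.141, -0.001, 0.032]
contact_force: [-0.1, -0.1, -2.7]
opening: 0.099
```

Call:
step_arm --deltas '[{"translation":[0,0,3],"rot":[0,0,0]},{"translation":[0,0,5.5],"rot":[0,0,0]},{"translation":[0,0,5.5],"rot":[0,0,0]},{"translation":[0,0,5.5],"rot":[0,0,0]}]'

```text
clock: 24.92
eef_pos: [659.3, 228.7, 376.4]
tcp_rot: [-3.141, -0.001, 0.032]
contact_force: [0.4, 0.2, -1.8]
opening: 0.1
```

```bash
python3 - <<'E'
from h import *
s=readout.sense();print(s['eef_pos'],s['tcp_rot'],s['opening'],s['contact_force'],s['wrist_torque'])
go(659,229.4,312,.033)
grab('wrist','w14.png');grab('scene','s14.png')
E
```

```text
[659.25901169 228.73661575 376.41934422] [-3.14147342e+00 -7.59321464e-04  3.17674679e-02] 0.09957106884297362 [ 0.39643992  0.24251326 -1.80270096] [-0.14314718 -0.04388645 -0.01666943]
T [-0.03, -0.07, 6.44] rot [-0.0001, -0.0008, -0.0012] rows>=1.0
```

View pics/w14.png

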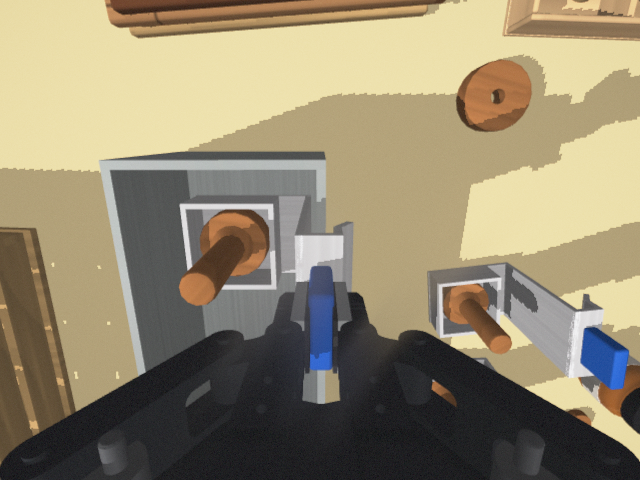

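View pics/s14.png

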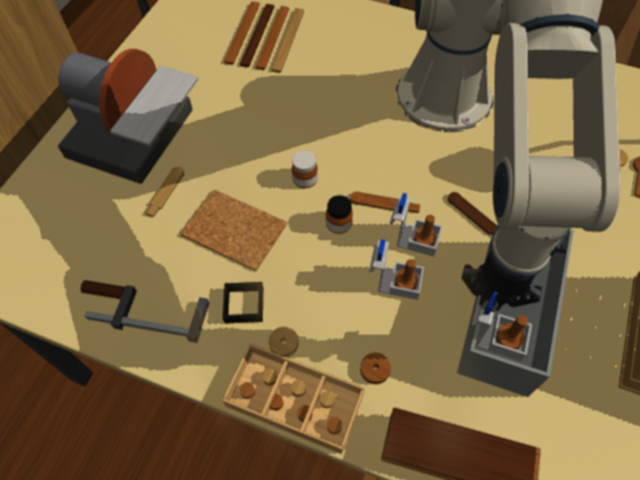

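```bash
python3 - <<'E'
from h import *
i=cv2.imread('pics/w14.png');cv2.imwrite('pics/w14z.png',cv2.resize(i[145:275,275:365],None,fx=4.5,fy=4.5,interpolation=2))
E
```

View pics/w14z.png

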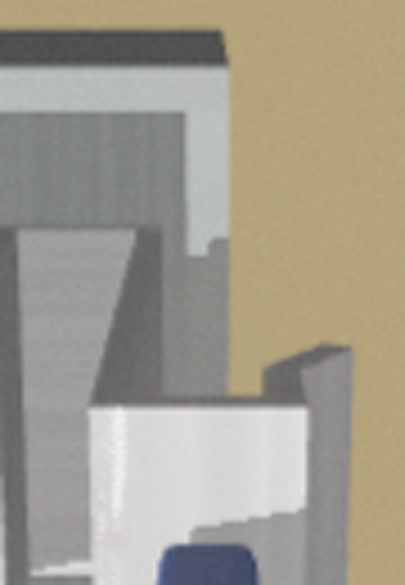

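```bash
python3 - <<'E'
from h import *
f=grab('wrist')
Z=lambda U,V:(275+(U+.5)/4.5-.5,145+(V+.5)/4.5-.5)
for z in(195,199):
  a=onz(f,Z(90,407),z);b=onz(f,Z(307,405),z);print(z,a,b,np.linalg.norm(a-b))
c=onz(f,Z(186,200),130);d=onz(f,Z(228,200),130);print(c,d)
m=(a+b)/2;r=(c+d)/2;print('rim mid at hook x', r[1]+.033*(m[0]-r[0]),'hook',m)
E
```

```text
195 [688.69120718 243.50243324 195.        ] [689.65745798 220.87794256 195.        ] 22.6451146909977
199 [689.87186455 243.21219053 199.        ] [690.81272172 221.18228456 199.        ] 22.049987958238866
[700.83194433 234.8080193  130.        ] [701.02937583 228.80067982 130.        ]
rim mid at hook x 231.45493345023314 hook [690.34229314 232.19723755 199.        ]
```

Call:
step_arm --deltas '[{"translation":[0,0.05,1.5],"rot":[0,0,0]},{"translation":[0,0.05,3],"rot":[0,0,0]},{"translation":[0,0.05,4.5],"rot":[0,0,0]},{"translation":[0,0.05,5.5],"rot":[0,0,0]},{"translation":[0,0.05,6.1],"rot":[0,0,0]},{"translation":[0,0.05,6.3],"rot":[0,0,0]},{"translation":[0,0.05,6.4],"rot":[0,0,0]},{"translation":[0,0.05,6.4],"rot":[0,0,0]}]'

```text
clock: 26.08
eef_pos: [659.0, 229.1, 312.1]
tcp_rot: [-3.141, -0.001, 0.033]
contact_force: [-0.4, -0.4, -1.8]
opening: 0.103
```

```bash
python3 - <<'E'
from h import *
s=readout.sense();print(s['eef_pos'],s['tcp_rot'],s['opening'],s['contact_force'],s['wrist_torque'])
grab('wrist','w15.png')
E
```

```text
[658.95426936 229.07319577 312.14105407] [-3.14139367e+00 -6.55861223e-04  3.27568839e-02] 0.10316526606720357 [-0.41634988 -0.42310947 -1.80780637] [-0.09307402 -0.02088986  0.02835893]
```

View pics/w15.png

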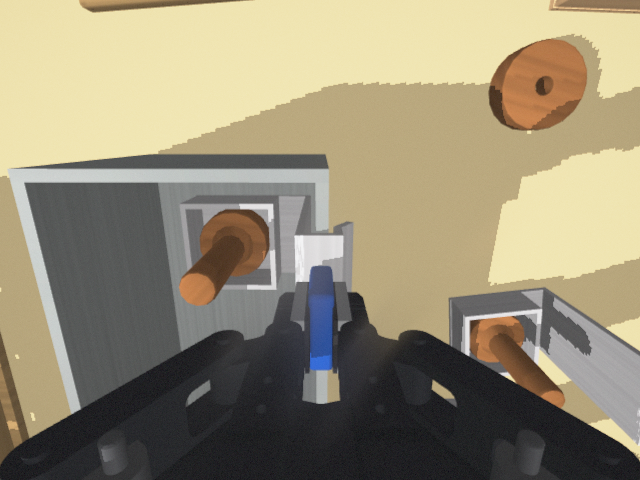

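Call:
step_arm --deltas '[{"translation":[0,0,0.1],"rot":[0,0,0]},{"translation":[0,0,0.1],"rot":[0,0,0]},{"translation":[0,0,0.1],"rot":[0,0,0]}]'

```text
clock: 26.5
eef_pos: [659.0, 229.1, 311.2]
tcp_rot: [-3.141, -0.001, 0.033]
contact_force: [-1.0, 0.1, 1.7]
opening: 0.102
```

Call:
step_arm --deltas '[{"translation":[0,0,0],"rot":[0,0,0]},{"translation":[0,0,0],"rot":[0,0,0]},{"translation":[0,0,0],"rot":[0,0,0]},{"translation":[0,0,0],"rot":[0,0,0]}]' --grip 170

```text
clock: 27.0
eef_pos: [658.8, 229.0, 310.7]
tcp_rot: [-3.142, -0.0, 0.033]
contact_force: [-0.6, 0.0, -0.4]
opening: 0.328
```

Call:
step_arm --deltas '[{"translation":[0,0,-3],"rot":[0,0,0]},{"translation":[0,0,-7],"rot":[0,0,0]},{"translation":[0,0,-10],"rot":[0,0,0]},{"translation":[0,0,-10],"rot":[0,0,0]}]'

```text
clock: 27.5
eef_pos: [659.4, 229.3, 413.8]
tcp_rot: [-3.14, -0.005, 0.033]
contact_force: [0.4, 0.1, -0.4]
opening: 0.329
```

```bash
python3 - <<'E'
from h import *
s=readout.sense();print(s['eef_pos'],s['tcp_rot'],s['opening'],s['contact_force'],s['wrist_torque'])
grab('wrist','w16.png');grab('scene','s16.png');go(578.5,11.8,410,.147)
E
```

```text
[659.44189688 229.25756618 413.81989138] [-3.14006401 -0.00484832  0.03281068] 0.3289581948204547 [ 0.3875247   0.09265718 -0.44748946] [-0.03322249 -0.04857188  0.00139214]
T [-8.72, 21.44, 0.04] rot [0.0, 0.0001, -0.1142] rows>=3.7
```

View pics/w16.png

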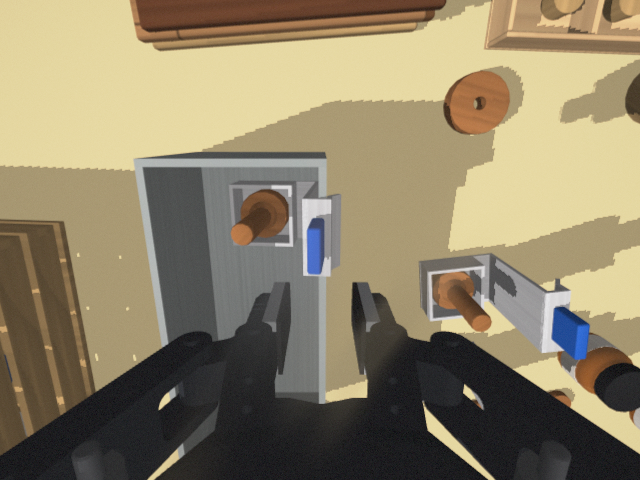

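View pics/s16.png

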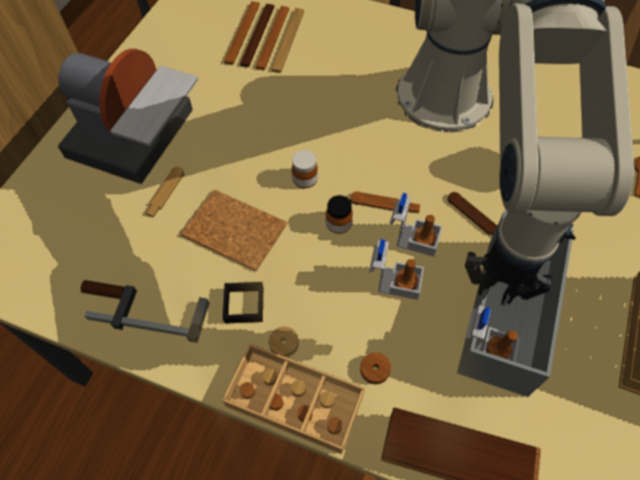

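Call:
step_arm --deltas '[{"translation":[-8.7,21.4,0],"rot":[0,0,-0.12]},{"translation":[-8.7,21.4,0],"rot":[0,0,-0.12]},{"translation":[-8.7,21.4,0],"rot":[0,0,-0.12]},{"translation":[-8.7,21.4,0],"rot":[0,0,-0.12]},{"translation":[-8.7,21.4,4],"rot":[0,0,-0.12]},{"translation":[-8.7,21.4,7],"rot":[0,0,-0.12]},{"translation":[-8.7,21.4,7],"rot":[0,0,-0.12]},{"translation":[-8.7,21.4,7],"rot":[0,0,-0.12]}]' --grip 80

```text
clock: 28.6
eef_pos: [579.1, 12.4, 341.0]
tcp_rot: [-3.142, 0.0, 0.153]
contact_force: [0.0, -1.2, 0.8]
opening: 0.687
```

```bash
python3 - <<'E'
from h import *
f=grab('wrist','w17.png');go(578.5,11.8,287,0.152)
i=cv2.imread('pics/w17.png');cv2.imwrite('pics/w17z.png',cv2.resize(i[200:340,240:400],None,fx=4,fy=4,interpolation=2))
E
```

```text
T [-0.1, 0.05, 5.45] rot [0.0001, -0.001, 0.0011] rows>=0.9
```

View pics/w17z.png

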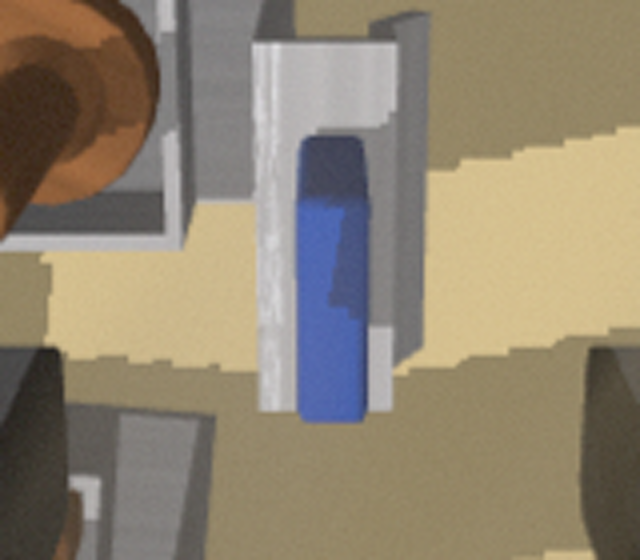

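Call:
step_arm --deltas '[{"translation":[-0.05,0,3],"rot":[0,0,0]},{"translation":[-0.05,0,5],"rot":[0,0,0]},{"translation":[-0.05,0,5.4],"rot":[0,0,0]},{"translation":[-0.05,0,5.4],"rot":[0,0,0]},{"translation":[-0.05,0,5.4],"rot":[0,0,0]}]'

```text
clock: 29.28
eef_pos: [578.9, 12.3, 287.9]
tcp_rot: [3.141, -0.002, 0.153]
contact_force: [0.4, 0.4, 1.2]
opening: 0.685
```

Call:
step_arm --deltas '[{"translation":[0,0,0],"rot":[0,0,0]},{"translation":[0,0,0],"rot":[0,0,0]},{"translation":[0,0,0],"rot":[0,0,0]},{"translation":[0,0,0],"rot":[0,0,0]},{"translation":[0,0,0],"rot":[0,0,0]},{"translation":[0,0,0],"rot":[0,0,0]},{"translation":[0,0,0],"rot":[0,0,0]}]' --grip 255 --squeeze 80

```text
clock: 30.15
eef_pos: [578.5, 12.1, 286.8]
tcp_rot: [3.141, -0.0, 0.153]
contact_force: [0.1, -2.6, 2.0]
opening: 0.097
```

Call:
step_arm --deltas '[{"translation":[0,0,-1],"rot":[0,0,0]},{"translation":[0,0,-3],"rot":[0,0,0]},{"translation":[0,0,-6],"rot":[0,0,0]},{"translation":[0,0,-10],"rot":[0,0,0]},{"translation":[0,0,-13],"rot":[0,0,0]},{"translation":[0,0,-15.5],"rot":[0,0,0]},{"translation":[0,0,-15.5],"rot":[0,0,0]}]'

```text
clock: 31.02
eef_pos: [578.6, 12.4, 443.8]
tcp_rot: [3.141, -0.004, 0.153]
contact_force: [-0.1, -0.4, -3.5]
opening: 0.102
```

```bash
python3 - <<'E'
from h import *
go(559,209.2+.0321*559-1.5,441,.033)
grab('wrist','w18.png')
E
```

```text
T [1.31, -21.37, 0.28] rot [-0.0, -0.0036, 0.1199] rows>=3.4
```

View pics/w18.png

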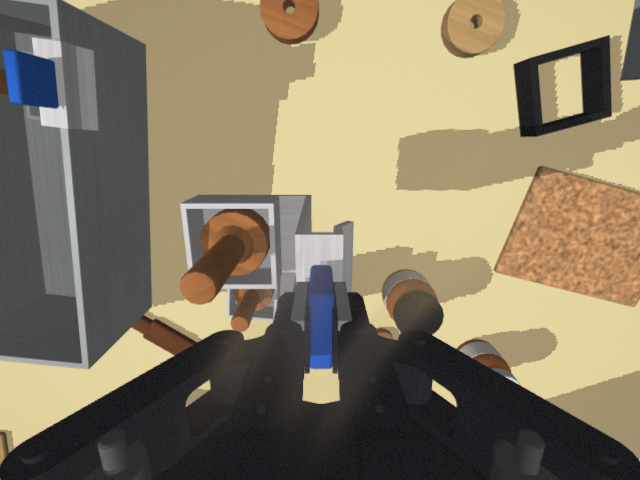

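Call:
step_arm --deltas '[{"translation":[0,-3,0],"rot":[0,0,0]},{"translation":[0,-7,0],"rot":[0,0,0.04]},{"translation":[0.5,-12,0],"rot":[0,0,0.08]},{"translation":[1,-17,0],"rot":[0,0,0.12]},{"translation":[1.3,-20,0],"rot":[0,0,0.12]},{"translation":[1.3,-21.4,0],"rot":[0,0,0.12]},{"translation":[1.3,-21.4,0],"rot":[0,0,0.12]},{"translation":[1.3,-21.4,1],"rot":[0,0,0.12]}]'

```text
clock: 32.08
eef_pos: [558.9, 224.8, 431.6]
tcp_rot: [3.141, -0.001, 0.032]
contact_force: [-0.3, -1.1, -2.8]
opening: 0.102
```

Call:
step_arm --deltas '[{"translation":[0,0,3],"rot":[0,0,0]},{"translation":[0,0,5.5],"rot":[0,0,0]},{"translation":[0,0,5.5],"rot":[0,0,0]},{"translation":[0,0,5.5],"rot":[0,0,0]}]'

```text
clock: 32.58
eef_pos: [559.1, 225.1, 377.4]
tcp_rot: [-3.141, -0.001, 0.032]
contact_force: [0.7, -0.5, -2.0]
opening: 0.101
```

```bash
python3 - <<'E'
from h import *
s=readout.sense();print(s['eef_pos'],s['tcp_rot'],s['opening'],s['contact_force'],s['wrist_torque'])
go(559,225.6,312,.033)
grab('wrist','w19.png')
i=cv2.imread('pics/w19.png');cv2.imwrite('pics/w19z.png',cv2.resize(i[135:275,215:365],None,fx=4,fy=4,interpolation=2))
E
```

```text
[559.09101329 225.13095027 377.35064746] [-3.14145404e+00 -6.75340324e-04  3.19244588e-02] 0.10108348263320834 [ 0.731174   -0.48871955 -1.9630953 ] [-0.13522834 -0.0179791   0.06462245]
T [-0.01, -0.05, 6.54] rot [-0.0001, -0.0007, -0.0011] rows>=1.0
```

View pics/w19z.png

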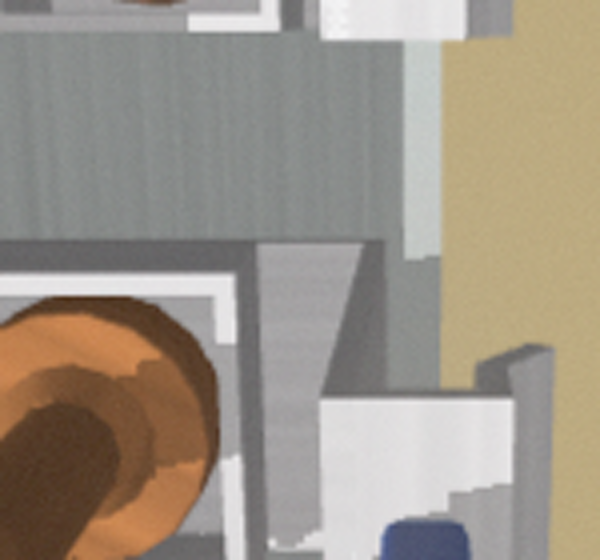

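```bash
python3 - <<'E'
from h import *
f=grab('wrist')
Z=lambda U,V:(215+(U+.5)/4-.5,135+(V+.5)/4-.5)
a=onz(f,Z(320,399),199);b=onz(f,Z(513,398),199);c=onz(f,Z(403,220),130);d=onz(f,Z(441,220),130)
m=(a+b)/2;r=(c+d)/2;print(np.linalg.norm(a-b),np.linalg.norm(c-d),'rim',r[1]+.033*(m[0]-r[0]),'hook',m)
E
```

```text
22.14649456426987 6.138976872534972 rim 227.90001982963932 hook [590.22842231 228.32322941 199.        ]
```

Hook and rim are aligned to 0.4 mm, so I'll lower and release.

Call:
step_arm --deltas '[{"translation":[0,0.03,1.5],"rot":[0,0,0]},{"translation":[0,0.03,3],"rot":[0,0,0]},{"translation":[0,0.03,4.5],"rot":[0,0,0]},{"translation":[0,0.03,5.5],"rot":[0,0,0]},{"translation":[0,0.03,6.1],"rot":[0,0,0]},{"translation":[0,0.03,6.4],"rot":[0,0,0]},{"translation":[0,0.03,6.5],"rot":[0,0,0]},{"translation":[0,0.03,6.55],"rot":[0,0,0]}]'

```text
clock: 33.67
eef_pos: [558.8, 225.5, 311.6]
tcp_rot: [-3.141, -0.001, 0.033]
contact_force: [0.4, 0.0, -1.8]
opening: 0.102
```

Call:
step_arm --deltas '[{"translation":[0,0,0],"rot":[0,0,0]},{"translation":[0,0,0],"rot":[0,0,0]}]'

```text
clock: 33.92
eef_pos: [558.8, 225.5, 311.6]
tcp_rot: [-3.141, -0.001, 0.033]
contact_force: [-0.0, 0.2, -1.2]
opening: 0.1
```

```bash
python3 - <<'E'
from h import *
grab('wrist','w20.png')
E
```

```text
(no output)
```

View pics/w20.png

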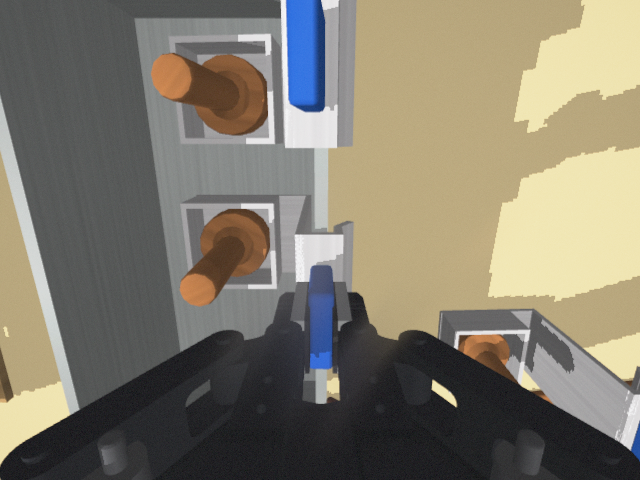

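Call:
step_arm --deltas '[{"translation":[0,0,0.05],"rot":[0,0,0]},{"translation":[0,0,0.05],"rot":[0,0,0]},{"translation":[0,0,0.05],"rot":[0,0,0]},{"translation":[0,0,0.05],"rot":[0,0,0]}]' --grip 170

```text
clock: 34.48
eef_pos: [558.7, 225.4, 310.8]
tcp_rot: [-3.142, -0.0, 0.033]
contact_force: [-0.1, 1.0, -0.2]
opening: 0.332
```

Call:
step_arm --deltas '[{"translation":[0,0,-3],"rot":[0,0,0]},{"translation":[0,0,-7],"rot":[0,0,0]},{"translation":[0,0,-10],"rot":[0,0,0]},{"translation":[0,0,-10],"rot":[0,0,0]}]'

```text
clock: 34.98
eef_pos: [559.3, 225.7, 413.4]
tcp_rot: [-3.14, -0.005, 0.033]
contact_force: [-1.0, 0.2, -0.5]
opening: 0.333
```

```bash
python3 - <<'E'
from h import *
grab('wrist','w21.png');go(456,16.5,410,.061)
E
```

```text
T [-10.96, 20.55, 0.13] rot [-0.0007, -0.002, -0.0282] rows>=3.7
```

View pics/w21.png

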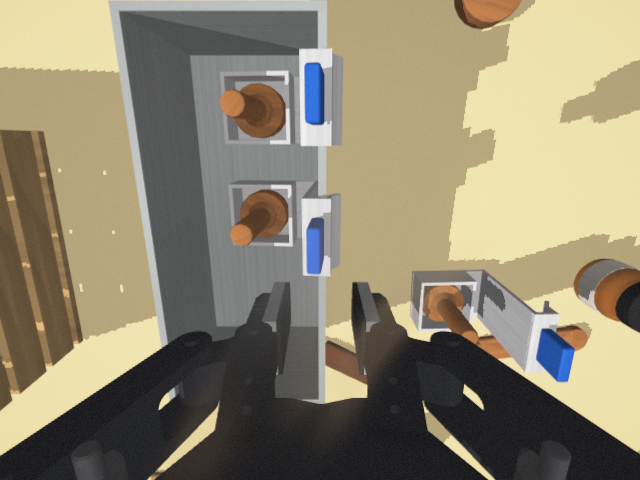

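Both are hanging. Now holder 3.

Call:
step_arm --deltas '[{"translation":[-11,20.5,0],"rot":[0,0,-0.028]},{"translation":[-11,20.5,0],"rot":[0,0,-0.028]},{"translation":[-11,20.5,0],"rot":[0,0,-0.028]},{"translation":[-11,20.5,0],"rot":[0,0,-0.028]},{"translation":[-11,20.5,4],"rot":[0,0,-0.028]},{"translation":[-11,20.5,7],"rot":[0,0,-0.028]},{"translation":[-11,20.5,7],"rot":[0,0,-0.028]},{"translation":[-11,20.5,7],"rot":[0,0,-0.028]}]' --grip 80

```text
clock: 36.02
eef_pos: [455.7, 17.0, 341.0]
tcp_rot: [-3.142, 0.0, 0.061]
contact_force: [-0.3, -0.1, 0.2]
opening: 0.688
```

```bash
python3 - <<'E'
from h import *
f=grab('wrist','w22.png');go(456,16.5,287,0.061)
i=cv2.imread('pics/w22.png');cv2.imwrite('pics/w22z.png',cv2.resize(i[200:340,240:400],None,fx=4,fy=4,interpolation=2))
E
```

```text
T [0.0, 0.06, 5.45] rot [0.0, -0.0009, 0.0] rows>=0.9
```

View pics/w22z.png

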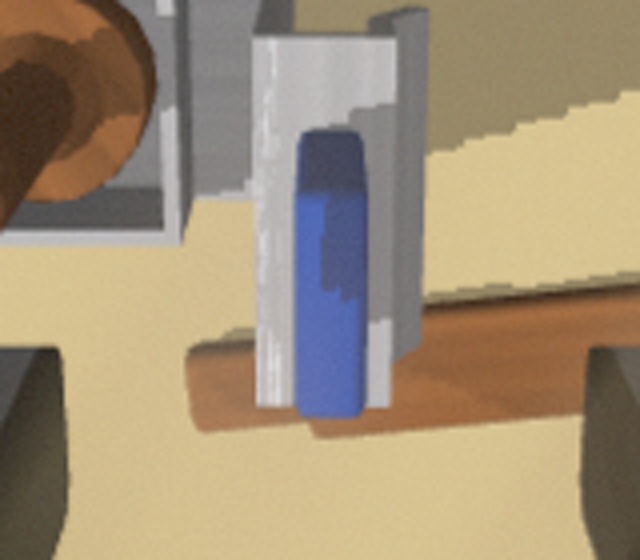

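Alignment matches the previous grasp, so I'll grip and lift.

Call:
step_arm --deltas '[{"translation":[0.05,0,3],"rot":[0,0,0]},{"translation":[0.05,0,5],"rot":[0,0,0]},{"translation":[0.05,0,5.4],"rot":[0,0,0]},{"translation":[0.05,0,5.4],"rot":[0,0,0]},{"translation":[0.05,0,5.4],"rot":[0,0,0]}]'

```text
clock: 36.7
eef_pos: [456.5, 17.0, 287.7]
tcp_rot: [3.142, -0.002, 0.061]
contact_force: [0.6, -0.2, 0.0]
opening: 0.686
```

Call:
step_arm --deltas '[{"translation":[0,0,0],"rot":[0,0,0]},{"translation":[0,0,0],"rot":[0,0,0]},{"translation":[0,0,0],"rot":[0,0,0]},{"translation":[0,0,0],"rot":[0,0,0]},{"translation":[0,0,0],"rot":[0,0,0]},{"translation":[0,0,0],"rot":[0,0,0]},{"translation":[0,0,0],"rot":[0,0,0]}]' --grip 255 --squeeze 80

```text
clock: 37.58
eef_pos: [456.0, 16.9, 286.8]
tcp_rot: [3.141, -0.0, 0.061]
contact_force: [-0.2, -2.5, 3.1]
opening: 0.105
```

Call:
step_arm --deltas '[{"translation":[0,0,-1],"rot":[0,0,0]},{"translation":[0,0,-3],"rot":[0,0,0]},{"translation":[0,0,-6],"rot":[0,0,0]},{"translation":[0,0,-10],"rot":[0,0,0]},{"translation":[0,0,-13],"rot":[0,0,0]},{"translation":[0,0,-15.5],"rot":[0,0,0]},{"translation":[0,0,-15.5],"rot":[0,0,0]}]'

```text
clock: 38.45
eef_pos: [456.2, 17.1, 443.4]
tcp_rot: [-3.141, -0.004, 0.061]
contact_force: [-1.0, -0.5, -1.9]
opening: 0.105
```

```bash
python3 - <<'E'
from h import *
go(459,209.2+.0321*459-1.5,441,.033)
E
```

```text
T [1.53, -20.48, 0.25] rot [-0.0002, -0.0035, 0.0279] rows>=3.3
```

Call:
step_arm --deltas '[{"translation":[0,-3,0],"rot":[0,0,0]},{"translation":[0,-7,0],"rot":[0,0,0.028]},{"translation":[0.5,-12,0],"rot":[0,0,0.028]},{"translation":[1,-17,0],"rot":[0,0,0.028]},{"translation":[1.5,-19.5,0],"rot":[0,0,0.028]},{"translation":[1.5,-20.5,0],"rot":[0,0,0.028]},{"translation":[1.5,-20.5,0],"rot":[0,0,0.028]},{"translation":[1.5,-20.5,1],"rot":[0,0,0.028]}]'

```text
clock: 39.45
eef_pos: [458.5, 221.7, 431.6]
tcp_rot: [3.142, -0.001, 0.032]
contact_force: [0.5, -0.1, -2.7]
opening: 0.098
```

Call:
step_arm --deltas '[{"translation":[0,0,3],"rot":[0,0,0]},{"translation":[0,0,5.5],"rot":[0,0,0]},{"translation":[0,0,5.5],"rot":[0,0,0]},{"translation":[0,0,5.5],"rot":[0,0,0]}]'

```text
clock: 39.95
eef_pos: [458.8, 222.1, 377.3]
tcp_rot: [-3.141, -0.001, 0.032]
contact_force: [0.2, -0.5, -3.2]
opening: 0.099
```

```bash
python3 - <<'E'
from h import *
s=readout.sense();print(s['eef_pos'],s['tcp_rot'],s['opening'],s['contact_force'],s['wrist_torque'])
grab('wrist','w23.png')
i=cv2.imread('pics/w23.png');cv2.imwrite('pics/w23z.png',cv2.resize(i[135:275,215:365],None,fx=4,fy=4,interpolation=2))
E
```

```text
[458.80143405 222.07175751 377.32303566] [-3.14132561e+00 -5.98094410e-04  3.20162433e-02] 0.09870673428119953 [ 0.19151293 -0.49065543 -3.17599312] [-0.14287768 -0.03102828  0.01214544]
```

View pics/w23z.png

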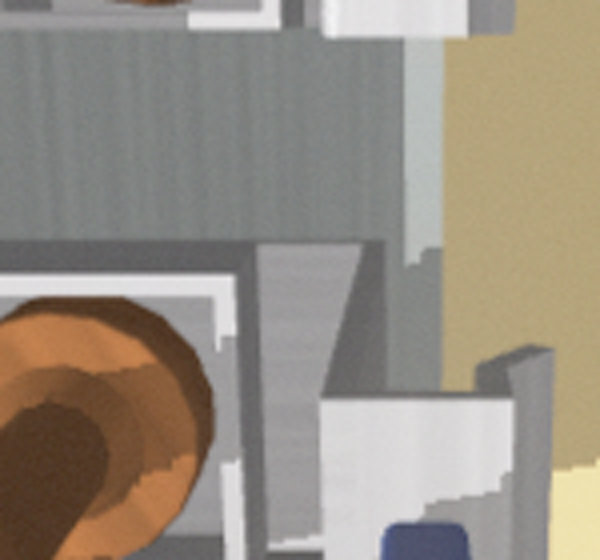

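Call:
step_arm --deltas '[{"translation":[0,0.06,1.5],"rot":[0,0,0]},{"translation":[0,0.06,3],"rot":[0,0,0]},{"translation":[0,0.06,4.5],"rot":[0,0,0]},{"translation":[0,0.06,5.5],"rot":[0,0,0]},{"translation":[0,0.06,6.1],"rot":[0,0,0]},{"translation":[0,0.06,6.4],"rot":[0,0,0]},{"translation":[0,0.06,6.5],"rot":[0,0,0]},{"translation":[0,0.06,6.55],"rot":[0,0,0]}]'

```text
clock: 41.0
eef_pos: [458.6, 221.9, 311.6]
tcp_rot: [-3.141, -0.0, 0.033]
contact_force: [-1.7, -0.7, 2.6]
opening: 0.1
```

Call:
step_arm --deltas '[{"translation":[0,0,0.05],"rot":[0,0,0]},{"translation":[0,0,0.05],"rot":[0,0,0]},{"translation":[0,0,0.05],"rot":[0,0,0]}]'

```text
clock: 41.38
eef_pos: [458.6, 221.9, 311.6]
tcp_rot: [-3.141, -0.001, 0.033]
contact_force: [-2.0, -1.2, 5.4]
opening: 0.102
```

Call:
step_arm --deltas '[{"translation":[0,0,0],"rot":[0,0,0]},{"translation":[0,0,0],"rot":[0,0,0]},{"translation":[0,0,0],"rot":[0,0,0]},{"translation":[0,0,0],"rot":[0,0,0]}]' --grip 170

```text
clock: 41.88
eef_pos: [458.5, 221.9, 310.7]
tcp_rot: [3.142, -0.0, 0.033]
contact_force: [0.7, 0.7, 0.2]
opening: 0.329
```

Call:
step_arm --deltas '[{"translation":[0,0,-3],"rot":[0,0,0]},{"translation":[0,0,-7],"rot":[0,0,0]},{"translation":[0,0,-12],"rot":[0,0,0]},{"translation":[0,0,-12],"rot":[0,0,0]}]'

```text
clock: 42.38
eef_pos: [459.5, 222.4, 434.6]
tcp_rot: [-3.139, -0.007, 0.033]
contact_force: [0.6, -0.0, 0.0]
opening: 0.333
```

```bash
python3 - <<'E'
from h import *
grab('wrist','w24.png');grab('scene','s24.png');go(455,-116,420,0)
E
```

```text
T [-1.45, 33.75, 1.07] rot [-0.0003, -0.0008, 0.0328] rows>=5.4
```

View pics/w24.png

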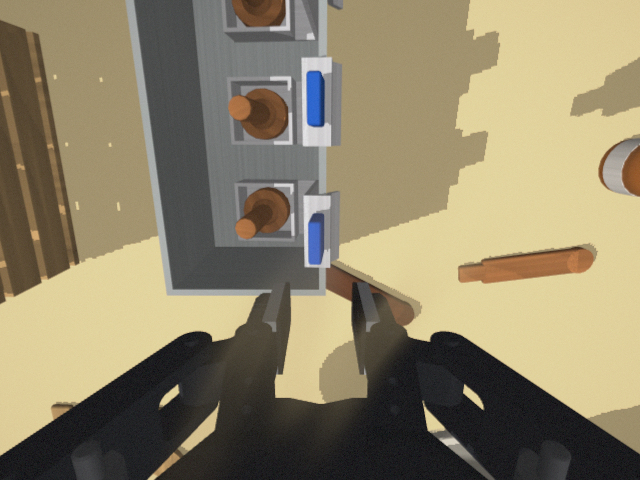

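View pics/s24.png

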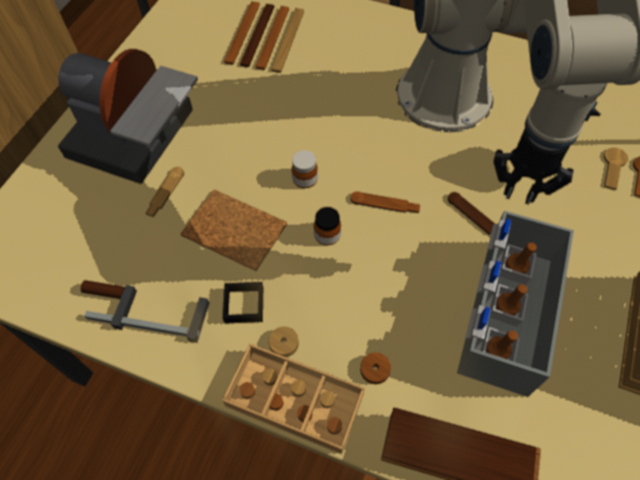

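All three holders hang on the near rim. The black jar has been knocked from (339,213) to (327,226) in the scene view. I'll survey the jars and board.

Call:
step_arm --deltas '[{"translation":[6,44,-1],"rot":[0,0,0.033]},{"translation":[6,44,-1],"rot":[0,0,0.033]},{"translation":[6,44,-1],"rot":[0,0,0.033]},{"translation":[6,44,-1],"rot":[0,0,0.033]},{"translation":[6,44,-1],"rot":[0,0,0.033]},{"translation":[6,44,-1],"rot":[0,0,0.033]},{"translation":[6,44,-1],"rot":[0,0,0.033]},{"translation":[6,44,-1],"rot":[0,0,0.033]}]' --grip 0

```text
clock: 43.48
eef_pos: [532.8, -219.3, 438.7]
tcp_rot: [-3.141, 0.002, -0.004]
contact_force: [0.7, 0.6, 0.4]
opening: 0.999
```

Call:
step_arm --deltas '[{"translation":[0,0,0],"rot":[0,0,0]},{"translation":[0,0,0],"rot":[0,0,0]},{"translation":[0,0,0],"rot":[0,0,0]}]'

```text
clock: 43.85
eef_pos: [532.9, -214.6, 440.6]
tcp_rot: [-3.141, 0.0, 0.001]
contact_force: [-0.1, -0.3, 0.0]
opening: 1.001
```

```bash
python3 - <<'E'
from h import *
grab('wrist','w25.png')
E
```

```text
(no output)
```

View pics/w25.png

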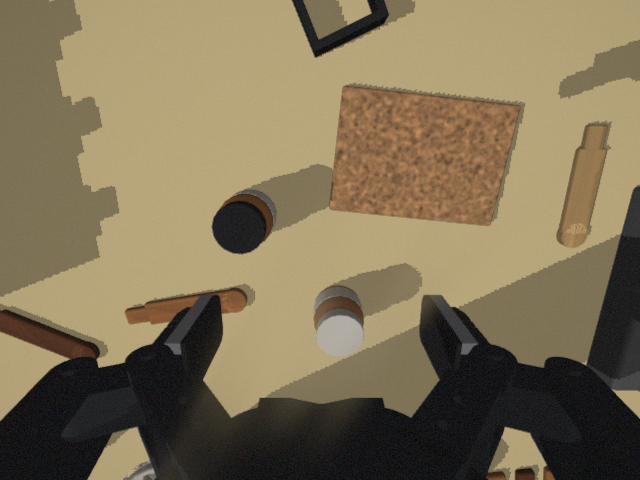

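```bash
python3 - <<'E'
from h import *
f=grab('wrist')
print('black',onz(f,(239.5,227),75),'white',onz(f,(339.5,332.5),75))
p=np.array([onz(f,c,10)[:2] for c in((344,86),(521,102),(491,224),(331,209))]);print(p.round(1).tolist(),p.mean(0),[np.linalg.norm(p[i]-p[i-1]).round(1) for i in range(4)])
b=onz(f,(239.5,227),75);go(b[0],b[1],330,0)
print(onz(f,(218,222),75),onz(f,(266,222),75))
E
```

```text
black [ 516.68725517 -129.96164981   75.        ] white [ 392.95516788 -235.09409989   75.        ]
[[658.8, -238.7], [642.8, -434.6], [503.6, -422.0], [521.9, -225.9]] [ 581.7729937  -330.29495625] [np.float64(137.4), np.float64(196.6), np.float64(139.8), np.float64(196.9)]
T [-1.62, -8.5, 11.09] rot [-0.0, -0.0002, 0.0012] rows>=2.2
[ 521.9471845  -108.28082562   75.        ] [ 522.04655604 -157.48248283   75.        ]
```

Call:
step_arm --deltas '[{"translation":[-1.6,-8.5,10],"rot":[0,0,0]},{"translation":[-1.6,-8.5,10],"rot":[0,0,0]},{"translation":[-1.6,-8.5,15],"rot":[0,0,0]},{"translation":[-1.6,-8.5,15],"rot":[0,0,0]},{"translation":[-1.6,-8.5,15],"rot":[0,0,0]},{"translation":[-1.6,-8.5,15],"rot":[0,0,0]}]'

```text
clock: 44.7
eef_pos: [518.0, -131.6, 293.1]
tcp_rot: [3.141, -0.004, -0.001]
contact_force: [0.1, 1.0, 0.1]
opening: 0.999
```

```bash
python3 - <<'E'
from h import *
f=grab('wrist','w26.png');print(readout.sense()['eef_pos'])
E
```

```text
[ 517.82812638 -131.53245616  292.83736158]
```

View pics/w26.png

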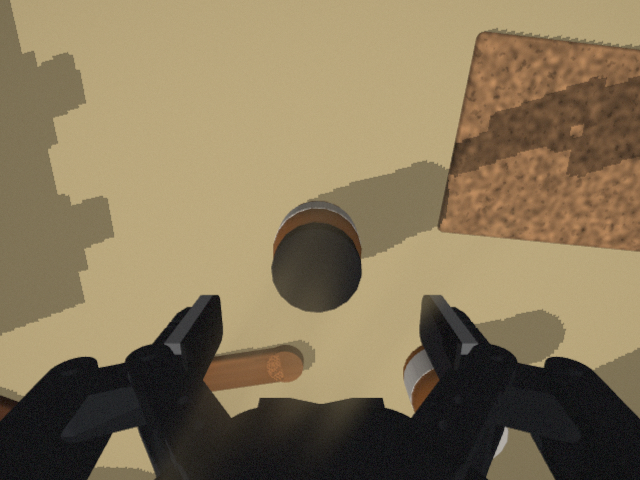

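```bash
python3 - <<'E'
from h import *
f=grab('wrist');p=onz(f,(317,267),75);print(p);go(p[0],p[1],195,0)
E
```

```text
[ 517.6544801  -128.50447766   75.        ]
T [-0.03, -0.31, 9.75] rot [0.0008, -0.0031, -0.0008] rows>=1.6
```

Call:
step_arm --deltas '[{"translation":[0,-0.25,3],"rot":[0,0,0]},{"translation":[0,-0.25,6],"rot":[0,0,0]},{"translation":[0,-0.25,8.5],"rot":[0,0,0]},{"translation":[0,-0.25,9.7],"rot":[0,0,0]},{"translation":[0,-0.25,9.7],"rot":[0,0,0]},{"translation":[0,-0.25,9.7],"rot":[0,0,0]}]'

```text
clock: 45.55
eef_pos: [517.4, -128.6, 194.7]
tcp_rot: [3.141, -0.001, -0.0]
contact_force: [0.3, -0.9, -0.7]
opening: 1.003
```

Call:
step_arm --deltas '[{"translation":[0,0,0],"rot":[0,0,0]},{"translation":[0,0,0],"rot":[0,0,0]},{"translation":[0,0,0],"rot":[0,0,0]},{"translation":[0,0,0],"rot":[0,0,0]},{"translation":[0,0,0],"rot":[0,0,0]}]' --grip 255 --squeeze 50

```text
clock: 46.18
eef_pos: [517.3, -128.6, 195.0]
tcp_rot: [3.141, -0.001, -0.0]
contact_force: [-2.2, 0.4, 10.1]
opening: 0.706
```

```bash
python3 - <<'E'
from h import *
go(586.7,-270.5,255,0)
E
```

```text
T [6.95, 14.19, -5.99] rot [0.0004, -0.0014, -0.0003] rows>=2.7
```

Call:
step_arm --deltas '[{"translation":[0,0,-2],"rot":[0,0,0]},{"translation":[0,0,-6],"rot":[0,0,0]},{"translation":[2,4,-6],"rot":[0,0,0]},{"translation":[4,9,-6],"rot":[0,0,0]},{"translation":[7,14.2,-6],"rot":[0,0,0]},{"translation":[7,14.2,-6],"rot":[0,0,0]},{"translation":[7,14.2,-4],"rot":[0,0,0]},{"translation":[7,14.2,-3],"rot":[0,0,0]}]'

```text
clock: 47.18
eef_pos: [585.6, -269.1, 221.4]
tcp_rot: [-3.14, 0.003, 0.0]
contact_force: [-0.4, 0.6, -3.5]
opening: 0.705
```

```bash
python3 - <<'E'
from h import *
s=readout.sense();print(s['eef_pos'],s['contact_force'],s['opening']);go(586.7,-270.5,206,0);grab('wrist','w27.png')
E
```

```text
[ 585.55429283 -269.09232461  221.41842747] [-0.41576171  0.55329988 -3.49005688] 0.7050194606513733
T [0.12, 0.14, 1.54] rot [-0.0017, 0.0034, 0.0005] rows>=0.2
```

View pics/w27.png

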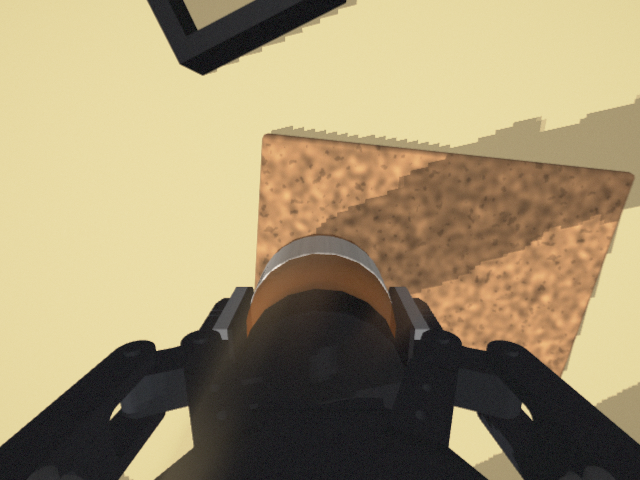

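Call:
step_arm --deltas '[{"translation":[0,0.1,1],"rot":[0,0,0]},{"translation":[0,0.1,1.7],"rot":[0,0,0]},{"translation":[0,0.1,1.9],"rot":[0,0,0]},{"translation":[0,0.1,1.9],"rot":[0,0,0]},{"translation":[0,0.1,2],"rot":[0,0,0]},{"translation":[0,0.1,2],"rot":[0,0,0]}]'

```text
clock: 47.98
eef_pos: [586.9, -271.3, 205.0]
tcp_rot: [-3.141, -0.0, -0.0]
contact_force: [-5.1, 4.1, 11.1]
opening: 0.704
```

Call:
step_arm --deltas '[{"translation":[0,0,0],"rot":[0,0,0]},{"translation":[0,0,0],"rot":[0,0,0]},{"translation":[0,0,0],"rot":[0,0,0]},{"translation":[0,0,-4],"rot":[0,0,0]},{"translation":[0,0,-9],"rot":[0,0,0]},{"translation":[0,0,-14],"rot":[0,0,0]},{"translation":[0,0,-14],"rot":[0,0,0]}]' --grip 0

```text
clock: 48.85
eef_pos: [588.2, -272.1, 348.3]
tcp_rot: [3.138, -0.007, -0.0]
contact_force: [-0.1, 0.0, -0.4]
opening: 1.004
```

```bash
python3 - <<'E'
from h import *
go(393,-236,346,0);grab('wrist','w28.png')
E
```

```text
T [-19.52, -3.6, 0.08] rot [0.0034, -0.0072, -0.0003] rows>=3.2
```

View pics/w28.png

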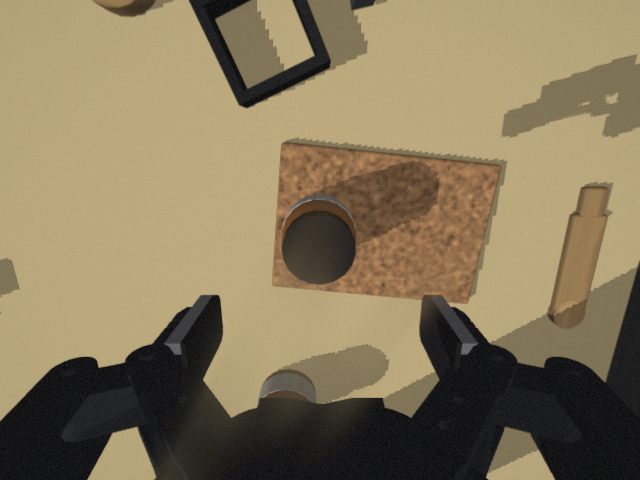

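The black jar stands on the board, cap at (318,246). Next, the white jar.

Call:
step_arm --deltas '[{"translation":[-19.5,-3.6,0],"rot":[0,0,0]},{"translation":[-19.5,-3.6,0],"rot":[0,0,0]},{"translation":[-19.5,-3.6,0],"rot":[0,0,0]},{"translation":[-19.5,-3.6,2],"rot":[0,0,0]},{"translation":[-19.5,-3.6,5.5],"rot":[0,0,0]},{"translation":[-19.5,-3.6,5.5],"rot":[0,0,0]},{"translation":[-19.5,-3.6,5.5],"rot":[0,0,0]}]'

```text
clock: 49.78
eef_pos: [392.1, -235.5, 288.8]
tcp_rot: [-3.141, 0.001, -0.0]
contact_force: [0.2, -0.0, 0.8]
opening: 1.0
```

```bash
python3 - <<'E'
from h import *
f=grab('wrist','w29.png');print(readout.sense()['eef_pos'])
h=cv2.cvtColor(f['image'],cv2.COLOR_RGB2HSV);m=cv2.inRange(h,(0,0,110),(180,45,255));k,l,st,c=cv2.connectedComponentsWithStats(m)
for j in range(1,k):
    if st[j,4]>800: print(st[j],c[j],onz(f,c[j],75))
E
```

```text
[ 392.33778977 -235.59050798  289.18407587]
[ 277  228   92   86 6164] [322.35626217 270.79623621] [ 390.2207826  -235.28068878   75.        ]
```

View pics/w29.png

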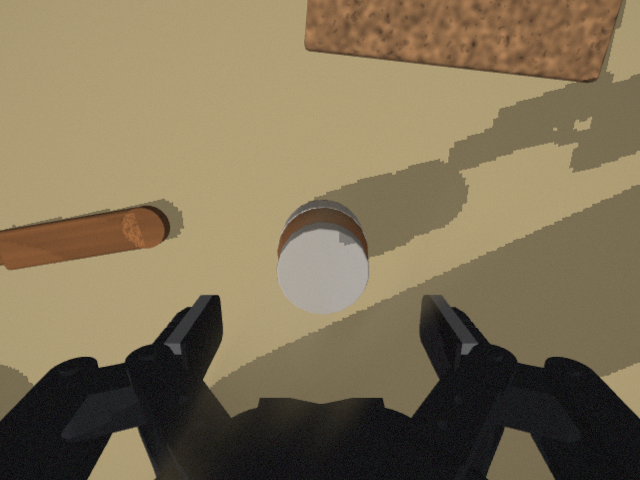

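Call:
step_arm --deltas '[{"translation":[-0.15,0,3],"rot":[0,0,0]},{"translation":[-0.15,0,6],"rot":[0,0,0]},{"translation":[-0.15,0,8.5],"rot":[0,0,0]},{"translation":[-0.15,0,9.4],"rot":[0,0,0]},{"translation":[-0.15,0,9.4],"rot":[0,0,0]},{"translation":[-0.15,0,9.4],"rot":[0,0,0]}]'

```text
clock: 50.58
eef_pos: [390.9, -235.7, 195.7]
tcp_rot: [3.141, -0.001, -0.0]
contact_force: [-0.1, -0.8, -0.3]
opening: 1.0
```

Call:
step_arm --deltas '[{"translation":[0,0,0],"rot":[0,0,0]},{"translation":[0,0,0],"rot":[0,0,0]},{"translation":[0,0,0],"rot":[0,0,0]},{"translation":[0,0,0],"rot":[0,0,0]},{"translation":[0,0,0],"rot":[0,0,0]}]' --grip 255 --squeeze 50

```text
clock: 51.2
eef_pos: [390.7, -235.6, 195.8]
tcp_rot: [3.141, -0.001, 0.0]
contact_force: [-1.9, 0.4, 12.7]
opening: 0.705
```

```bash
python3 - <<'E'
from h import *
go(577,-390,260,0)
E
```

```text
T [18.63, 15.45, -6.38] rot [0.0008, -0.0012, 0.0001] rows>=4.0
```

Call:
step_arm --deltas '[{"translation":[0,0,-2],"rot":[0,0,0]},{"translation":[0,0,-6.4],"rot":[0,0,0]},{"translation":[2,5,-6.4],"rot":[0,0,0]},{"translation":[6,9,-6.4],"rot":[0,0,0]},{"translation":[10,13,-6.4],"rot":[0,0,0]},{"translation":[14,15.4,-6.4],"rot":[0,0,0]},{"translation":[17.5,15.4,-6.4],"rot":[0,0,0]},{"translation":[18.6,15.4,-6.4],"rot":[0,0,0]}]'

```text
clock: 52.2
eef_pos: [577.7, -389.4, 258.4]
tcp_rot: [-3.142, -0.0, 0.0]
contact_force: [0.4, -0.8, -3.6]
opening: 0.7
```

Call:
step_arm --deltas '[{"translation":[0,0,1.5],"rot":[0,0,0]},{"translation":[0,0,3.5],"rot":[0,0,0]},{"translation":[0,0,3.5],"rot":[0,0,0]}]'

```text
clock: 52.58
eef_pos: [574.4, -388.7, 220.7]
tcp_rot: [-3.139, 0.005, -0.001]
contact_force: [-1.0, 1.1, -3.0]
opening: 0.708
```

```bash
python3 - <<'E'
from h import *
s=readout.sense();print(s['eef_pos'],s['contact_force'],s['opening']);go(577,-390,206,0);grab('wrist','w30.png')
E
```

```text
[ 574.37432928 -388.66638882  220.71690555] [-0.96858649  1.12361417 -3.00827106] 0.707517085650718
T [0.27, 0.14, 1.47] rot [-0.003, 0.0047, -0.0006] rows>=0.2
```

View pics/w30.png

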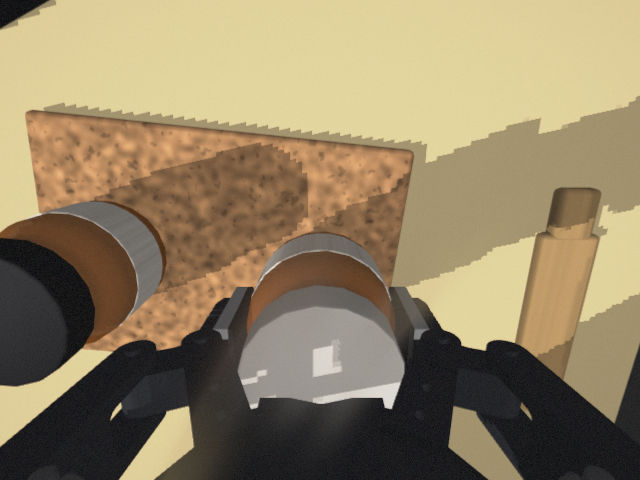

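Call:
step_arm --deltas '[{"translation":[0,0,1],"rot":[0,0,0]},{"translation":[0,0,1.6],"rot":[0,0,0]},{"translation":[0,0,1.8],"rot":[0,0,0]},{"translation":[0,0,1.9],"rot":[0,0,0]},{"translation":[0,0,1.95],"rot":[0,0,0]},{"translation":[0,0,1.95],"rot":[0,0,0]}]'

```text
clock: 53.38
eef_pos: [576.1, -389.4, 206.0]
tcp_rot: [-3.141, 0.001, -0.0]
contact_force: [-6.7, 3.7, 12.3]
opening: 0.701
```

Call:
step_arm --deltas '[{"translation":[0,0,0],"rot":[0,0,0]},{"translation":[0,0,0],"rot":[0,0,0]},{"translation":[0,0,0],"rot":[0,0,0]},{"translation":[0,0,-4],"rot":[0,0,0]},{"translation":[0,0,-9],"rot":[0,0,0]},{"translation":[0,0,-14],"rot":[0,0,0]},{"translation":[0,0,-20],"rot":[0,0,0]},{"translation":[-10,-10,-22],"rot":[0,0,0]}]' --grip 30

```text
clock: 54.38
eef_pos: [535.2, -347.7, 418.4]
tcp_rot: [3.135, -0.01, -0.001]
contact_force: [0.5, 0.4, 0.3]
opening: 0.88
```

Call:
step_arm --deltas '[{"translation":[0,-10,0],"rot":[0,0,0]},{"translation":[0,-10,0],"rot":[0,0,0]},{"translation":[0,-10,0],"rot":[0,0,0]}]'

```text
clock: 54.75
eef_pos: [532.6, -243.5, 413.3]
tcp_rot: [-3.141, -0.0, 0.002]
contact_force: [-0.1, -0.3, 0.2]
opening: 0.882
```

```bash
python3 - <<'E'
from h import *
s=readout.sense();print(s['eef_pos']);grab('wrist','w31.png');grab('scene','s31.png');grab('top','t31.png')
E
```

```text
[ 532.56010769 -243.5380149   413.27008138]
```

View pics/w31.png

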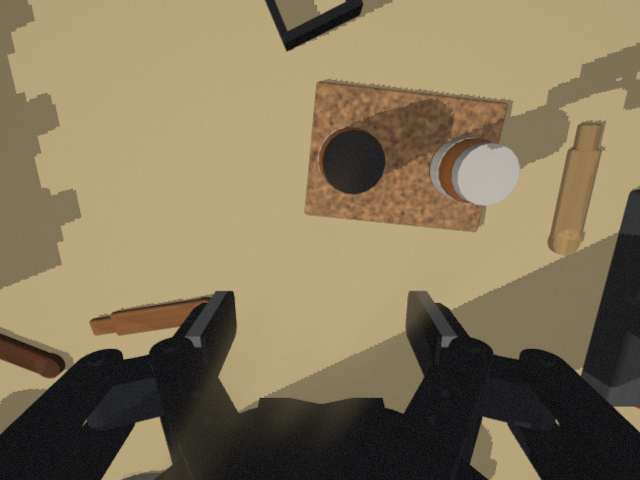

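View pics/s31.png

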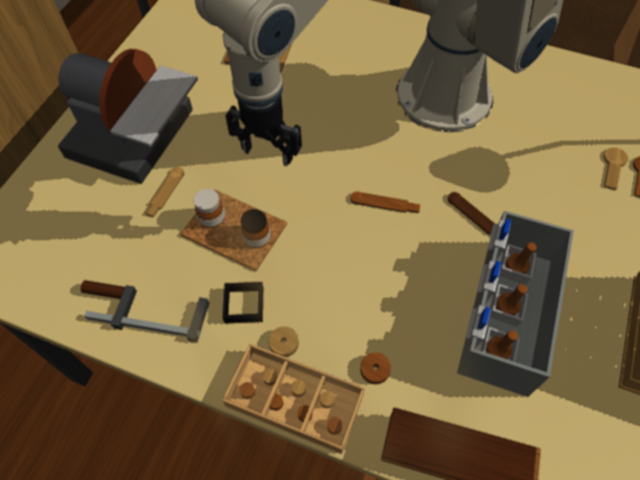

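View pics/t31.png

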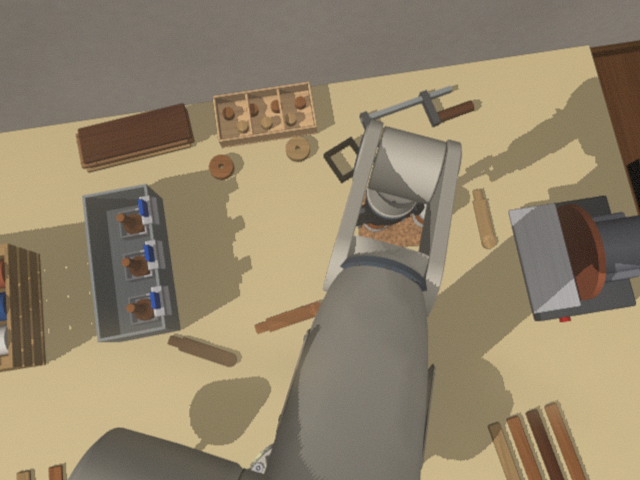

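```bash
python3 - <<'E'
from h import *
f=grab('wrist')
C=np.array([581.8,-330.3]);y=-.082;R=np.array([[np.cos(y),np.sin(y)],[-np.sin(y),np.cos(y)]])
for n,c in(('black',(353,161)),('white',(486,174))):print(n,(R@(onz(f,c,85)[:2]-C)).round(1))
i=cv2.imread('pics/s31.png');cv2.imwrite('pics/s31z.png',cv2.resize(i[205:385,460:590],None,fx=3.3,fy=3.3,interpolation=2))
E
```

```text
black [-0.5 57.3]
white [ -1.9 -59.6]
```

View pics/s31z.png

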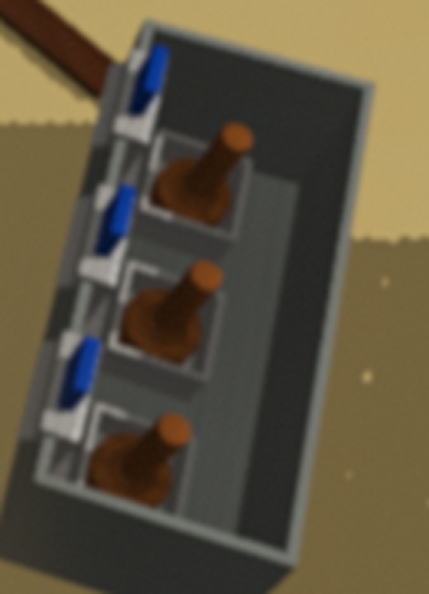

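All three pegs sit in their cups with the lips over the rim. Both jars are well within the board, and the arm is clear of everything.

```bash
python3 -c "
from rig import ticket;print(ticket.sign_off())"
```

```text
the job is handed in; nothing more can be done
None
```

I finished the job and handed it in at about 55 s on the robot's clock; hand-in reports no verdict.

- **Pegs and holders:** All three pegs were standing in the holders on the table before I lifted any holder. I then hung the three holders about 100 mm apart on the tub's near rim. In the closest views just before lowering, the slots were within 1 mm of mid-wall. The last pictures show the lips over the rim and the pegs seated inside the tub.
- **Jars:** The black-capped jar had been knocked a few centimetres during the run, so I measured it again before picking it up. Both jars now stand on the cork board, with axes at about (-0.5, 57) mm and (-2, -60) mm in the board frame.
- **Bystanders and robot:** The last pictures show no visible movement of the other wooden parts or the frame. The arm is clear of everything.
- **Disagreements and limits:** The scene and top cameras differed by about 5 to 10 mm in x, so I placed everything from the wrist camera. I checked peg seating, sag and upright angles after hanging only by eye in the pictures, not by measurement. Nothing else failed.

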